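# Set out the bench for a pH calibration

## Robot

A 7-joint arm with a two-finger parallel gripper is mounted at the origin on the work surface. World frame = base frame: x ahead of the robot, y to its left, z up, the work surface at z = 0. Lengths are in m, angles in rad, forces in N, time in s.
With the tool pointing down it reaches from about 0.4 to 0.85 m from the base axis. Payload 10.4 kg.
Tool frame: the origin (TCP) lies midway between the tips of the shut fingers; the grasp point (between the pads) lies 19 mm behind it; z points along the fingers, y is the line along which they close (so a half turn about z gives the same grasp; the last joint's range is limited). The gripper opens to 85 mm and grips with 20 to 120 N. Pads are 22 mm wide; open, the fingers measure 114 mm over their backs; the gripper's body (76 mm by 85 mm) begins 54 mm behind the grasp point. The pads swing forward as they close: fully open they stand 13 mm farther back than shut.
Start: joints at [1.304, 0.332, -0.065, 1.46, 0.022, 1.35, -0.088], TCP at [0.151, -0.607, 0.231] pointing down, gripper open.
Joint ranges: [-2.6, 2.6], [-0.5, 2.12], [-1.47, 1.34], [0.16, 2.42], [-1.27, 4.41], [0.06, 2.06], [-2.6, 2.6]. Speed limits (rad/s): [2.22, 2.22, 2.79, 2.79, 3.14, 3.14, 3.14].

## Interface

Orientations are given as a 3x3 rotation matrix whose columns are the frame's x, y, z axes.
In Python, from bench import robot, vision gives the robot as it stands.
- The arm moves only by the tool servo_tool, never from a script. Its argument "commands" is text: rows parted by semicolons, each of 6 numbers parted by spaces: the shift along the tool's x, y, z as a fraction of full scale, then the turn, a rotation vector about the tool's x, y, z as a fraction of full scale. A call has exactly 8 rows; each row shifts and turns the commanded pose from where the row before left it, along the tool's axes as they then stand; what a row does not reach is not made up. Full scale, the value 1, is 0.25 m for a shift and 180 degrees for a turn. A row lasts 1/8 s, in which the tool goes at most 62.5 mm and 10.7 degrees, less where a joint would pass 70% of its speed; a pose out of reach is approached as far as the arm can. A call with a number of a shift or a turn outside -1 to 1 is refused whole. A call with a gripper value outside its range is refused whole. "claw" is the opening, from 0 (shut) to 1 (fully open), set as the call begins (left out, the last holds). The fingers move at their own pace and stop on an object; "newtons" is the grip in N (left out, the last holds). Time passes only in rows, so rows that do not move let the fingers close, or fill a call up. It gives the time, the measured TCP pose, the force, the opening and the grip force at its end, in the units of the state.
- robot.get_state(): the state, without advancing time (a new reading comes with each control period).
- vision.camera(name): name is "side" or "top" or "wrist"; returns a dict with "pixels" (420x560x3 uint8, red, green, blue), "mtx" (3x3 intrinsics, pixels), "k1" (the pictures are not rectified: a ray, as slopes to the right and down, at radius r is drawn at 1 + k1 r^2 times it, then the intrinsics apply), "position" and "rotation" of the camera in the world; the wrist camera has in their place "hand_eye" (4x4, takes a point from camera to tool coordinates, whose origin is the TCP and whose axes are the flange's). Camera axes: x right, y down, z forward; pixel columns grow to the right and rows downward; lengths in m; the calibration is good to about 2 mm. A picture is of the moment at which its call begins: read the wrist's pose just before it. There is no depth.
- robot.close_job(): hands the job in; it is judged then, once.
The state is a dict: "time_s": time; "qpos": joint angles; "qd": joint speeds; "tau": joint torques, N m; "tcp_pos": TCP position; "eef_rot": TCP orientation; "ft_force": force on the tool from outside, world axes, zero at the start; "moment": the same for the moment, N m; "grip_width": opening from 0.0 (shut) to 1.0 (fully open); "finger_force": force on a finger pad.
Only numpy, scipy, OpenCV 4.12 (cv2) and the standard library are available. Lean on these libraries where they do the work, as an engineer would, in place of code of your own. Each camera call takes 0.05 s, during which the arm holds its last target. There are 200 camera calls.

## Task

Set out this bench for a pH calibration: first stand the fallen square bottle upright in the gap between the two tall round bottles on the mat, midway and in line with them. Then stand the small empty beaker next to the left side of the magnetic stirrer (left as the robot sees it), and last stand the squat jar next to the stirrer's back side (the side away from the robot), each opposite the middle of that side with a gap of about 25 mm to the stirrer. Set things down without dropping them, and leave the round bottles and everything else on the bench where they are.

Things in the scene. Friction and masses are not known exactly. Their poses are not given: they have to be found in the camera images.
- square_bottle: white plastic bottle with a square body 50 x 50 mm, 86 mm tall, with a narrower neck and a round screw cap 35 mm across on top (cap from 92 to 112 mm); 112 mm tall in all, about 0.18 kg. Origin: centre of its underside; z runs along the bottle to the cap. It starts lying on one flat face, cap pointing roughly away from the robot.
- round_a: tall round white bottle, 60 mm across, 160 mm tall with cap, the right-hand one of two alike (as the robot sees them), about 0.5 kg, standing. The two stand 220 mm apart (centre to centre) on the mat. Origin: centre of its underside; z up. Not to be moved.
- round_b: the left-hand one of the two like tall round bottles, 60 mm across, 160 mm tall, standing. Origin: centre of its underside; z up. Not to be moved.
- mat: thin dark grey spill mat, 90 x 290 mm, 3 mm thick, fixed to the bench, on which the two round bottles stand near its ends; the square bottle comes to stand on it between them. Origin: centre of its underside, midway between the round bottles; y runs along the row of bottles, from the right-hand to the left-hand one; z up.
- beaker: small empty white plastic beaker, open at the top, 48 mm across, 64 mm tall, wall 3 mm, about 50 g, standing. Origin: centre of its underside; z up.
- jar: squat round jar with a flat grey screw lid, 54 mm across (lid 56 mm), 50 mm tall, about 0.11 kg, standing. Origin: centre of its underside; z up.
- stirrer: magnetic stirrer, a white box 120 x 120 mm, 58 mm tall including the round steel plate (96 mm across) centred on its top; fixed to the bench, turned by up to about 0.25 rad. The front with knob and small display faces the robot. Origin: centre of its underside; x points out of its back side, away from the robot; y out of its left side; z up.
- big_beaker: large white plastic beaker, 80 mm across, 100 mm tall; bystander. Origin: centre of its underside.
- dish: flat clear dish with lid, 94 mm across, 16 mm tall; bystander. Origin: centre of its underside.
- weight: steel calibration weight with a button top, 30 mm across, 44 mm tall; bystander. Origin: centre of its underside.
- vial: small amber glass vial with black cap, 25 mm across, 47 mm tall; bystander. Origin: centre of its underside.
- spatula: steel spatula with a broad blade, 170 mm long, lying; bystander. Origin: about the middle of its underside.
- wash_bottle: white round wash bottle with bent spout, 68 mm across, 185 mm tall; bystander. Origin: centre of its underside.

How it is judged:
On the way, in this order (a step that is already met when the one before it is completed fails the run):
1. the square bottle stands upright midway between the two round bottles (x of square_bottle in the frame of mat between -0.014 and 0.014 m and y of square_bottle in the frame of mat between -0.014 and 0.014 m and height (world z) of square_bottle between -0.003 and 0.009 m and angle between square_bottle's own z axis and vertical below 0.1 rad and linear speed of square_bottle below 0.03 m/s and angular speed of square_bottle below 0.3 rad/s and contact force between square_bottle and the fingers below 0.1 N), for 0.2 s.
2. the small beaker stands beside the stirrer's left side (x of beaker in the frame of stirrer between -0.018 and 0.018 m and y of beaker in the frame of stirrer between 0.094 and 0.124 m and height (world z) of beaker between -0.006 and 0.006 m and angle between beaker's own z axis and vertical below 0.1 rad and linear speed of beaker below 0.03 m/s and angular speed of beaker below 0.3 rad/s and contact force between beaker and the fingers below 0.1 N), for 0.2 s.
3. the squat jar stands behind the stirrer (x of jar in the frame of stirrer between 0.098 and 0.128 m and y of jar in the frame of stirrer between -0.018 and 0.018 m and height (world z) of jar between -0.006 and 0.006 m and angle between jar's own z axis and vertical below 0.1 rad and linear speed of jar below 0.03 m/s and angular speed of jar below 0.3 rad/s and contact force between jar and the fingers below 0.1 N), for 0.2 s.
At the end, for the whole second after the job is handed in: Bottle midway between the round bottles, within 14 mm along and across their line; beaker at the stirrer's left side and jar at its back, each with a gap of 10 to 40 mm and within 18 mm of the side's middle; all three on the bench, upright within 0.1 rad, released, at rest (all of step 1 and all of step 2 and all of step 3); the robot touches nothing.
It fails at once if a round bottle is moved by more than 12 mm or tipped (distance of any of round_a, round_b from where it was at the start of the episode above 0.012 m or angle between any of round_a, round_b's own z axis and vertical above 0.2 rad).
It fails at once if another thing on the bench is moved by more than 20 mm (distance of any of big_beaker, dish, weight, vial, spatula, wash_bottle from where it was at the start of the episode above 0.02 m).
It fails at once if the square bottle, the beaker or the jar is dropped (falls free of the fingers faster than 0.5 m/s) ((linear speed of square_bottle above 0.5 m/s and height (world z) of square_bottle below 0.04 m and contact force between square_bottle and the fingers below 0.05 N) or (linear speed of beaker above 0.5 m/s and height (world z) of beaker below 0.04 m and contact force between beaker and the fingers below 0.05 N) or (linear speed of jar above 0.5 m/s and height (world z) of jar below 0.04 m and contact force between jar and the fingers below 0.05 N)).
It also fails if it takes over 72 s, if anything falls off the work surface, if the arm or the gripper's body presses on something with over 40 N, if the wrist force passes 120 N, or if a joint passes its speed limit or range.

## Working session

There is one attempt and no reset: what is moved stays moved. The work goes in short steps, Python scripts to look and compute and a tool call to move; the robot and the scene stay as the last step left them, time stands still between calls to the robot, and variables do not carry over. Pictures are saved under pics/ and viewed, at most 10 in all, crops included, and the job is handed in when it is done.

Besides the shell and the picture viewer there is one more tool, called after "Request:" as a command line: name --argument value ..., lists and objects as JSON in quotes. servo_tool: Moves the arm, as the interface text tells. Shift numbers are shares of 0.25 m and turn numbers shares of 180 degrees, none past 1 either way. Its arguments: {"type":"object","properties":{"commands":{"type":"string"},"claw":{"type":"number"},"newtons":{"type":"number"}},"required":["commands"]}

```bash
ls; mkdir -p pics
python3 - <<'E'
from bench import robot, vision
import cv2,pickle
s=robot.get_state();print(s['tcp_pos'],s['eef_rot'],s['time_s'])
d={}
for n in('top','side'):
    c=vision.camera(n);d[n]=c;cv2.imwrite(f'pics/{n}0.png',cv2.resize(c['pixels'][:,:,::-1],(784,588),interpolation=cv2.INTER_CUBIC))
    print(n,c['mtx'],c['k1'],c['position'],c['rotation'])
pickle.dump(d,open('cam0.pkl','wb'))
E
```

```text
pics
[ 0.15073257 -0.60617183  0.23051077] [[ 9.70447048e-01  2.41313814e-01 -4.12192366e-04]
 [ 2.41314155e-01 -9.70446104e-01  1.35576491e-03]
 [-7.28456750e-05 -1.41516591e-03 -9.99998996e-01]] 0.0
top [[545.92208508   0.         274.09093892]
 [  0.         545.92208508 206.29653683]
 [  0.           0.           1.        ]] 0.010108630466810513 [ 0.33792089 -0.01307007  1.46556854] [[-0.01138286 -0.98319856  0.18218402]
 [-0.99974029  0.01478746  0.01734019]
 [-0.01974289 -0.18193932 -0.98311154]]
side [[424.64202125   0.         281.27184985]
 [  0.         424.64202125 216.04388006]
 [  0.           0.           1.        ]] -0.11421762584206326 [0.03169009 0.58269413 0.73321274] [[-0.72477897 -0.44201754  0.5285035 ]
 [-0.68868459  0.48729873 -0.53689242]
 [-0.02022322 -0.75310055 -0.65759454]]
```

View pics/top0.png

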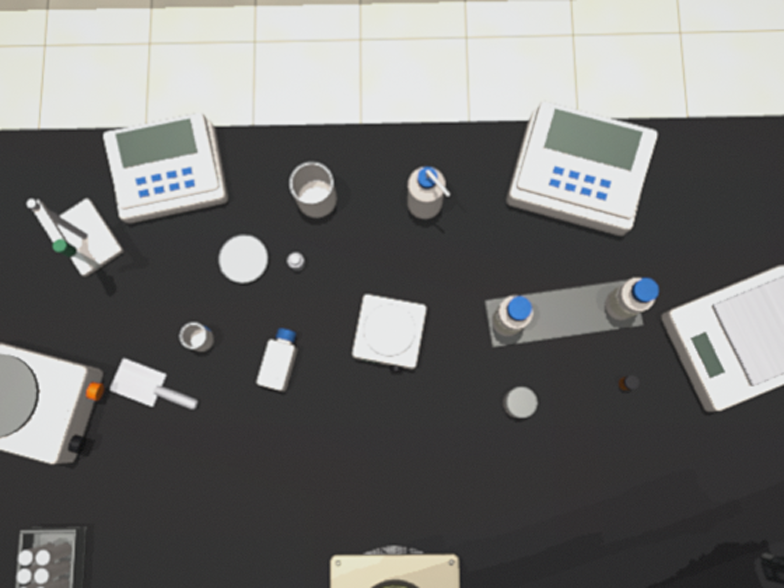

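View pics/side0.png

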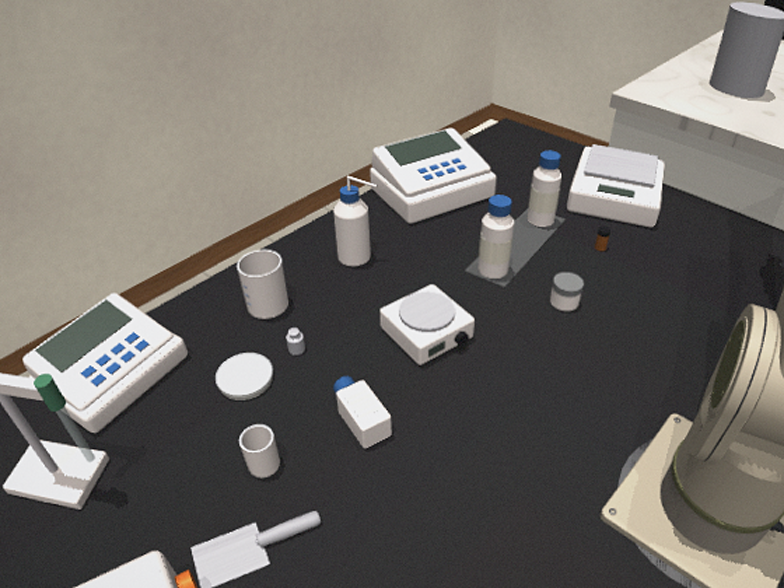

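The top view (784-px scale) shows the square bottle at about (278,360), the beaker at (197,337), the stirrer at (390,330) and the jar at (521,403). The round bottles' caps are at (519,308) and (645,290), and the mat's corners at about (487,300) and (643,322). The side view shows the same layout. I'll take enlarged crops to measure from.

```bash
cat > h.py <<'E'
import numpy as np,cv2,pickle
def ray(c,uv,pose=None):
    "pixel -> world origin, direction"
    k=np.array([c['k1'],0,0,0,0.]);K=c['mtx']
    p=cv2.undistortPointsIter(np.array(uv,float).reshape(-1,1,2),K,k,None,None,(3,50,1e-10)).reshape(-1,2)
    d=np.c_[p,np.ones(len(p))]
    if pose is None: return c['position'],d@c['rotation'].T
    T=pose@c['hand_eye'];return T[:3,3],d@T[:3,:3].T
def onz(c,uv,z,pose=None):
    o,d=ray(c,uv,pose);z=np.broadcast_to(z,len(d))
    return (o+d*((z-o[2])/d[:,2])[:,None]).round(4)
def crop(img,u0,v0,w,h,s,fn):
    im=cv2.resize(img[v0:v0+h,u0:u0+w,::-1],None,fx=s,fy=s,interpolation=cv2.INTER_CUBIC)
    for g in range(0,w,20): cv2.putText(im,str(u0+g),(int(g*s),10),0,.35,(0,255,255));cv2.line(im,(int(g*s),12),(int(g*s),18),(0,255,255))
    for g in range(20,h,20): cv2.putText(im,str(v0+g),(0,int(g*s)+4),0,.35,(0,255,255));cv2.line(im,(24,int(g*s)),(30,int(g*s)),(0,255,255))
    cv2.imwrite(fn,im)
E
python3 - <<'E'
from h import *
d=pickle.load(open('cam0.pkl','rb'));i=d['top']['pixels']
i=np.clip(i.astype(float)*1.0,0,255).astype('uint8')
crop(i,118,165,195,140,4,'pics/l.png');crop(i,340,190,130,115,5,'pics/r.png')
E
```

```text
(no output)
```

View pics/l.png

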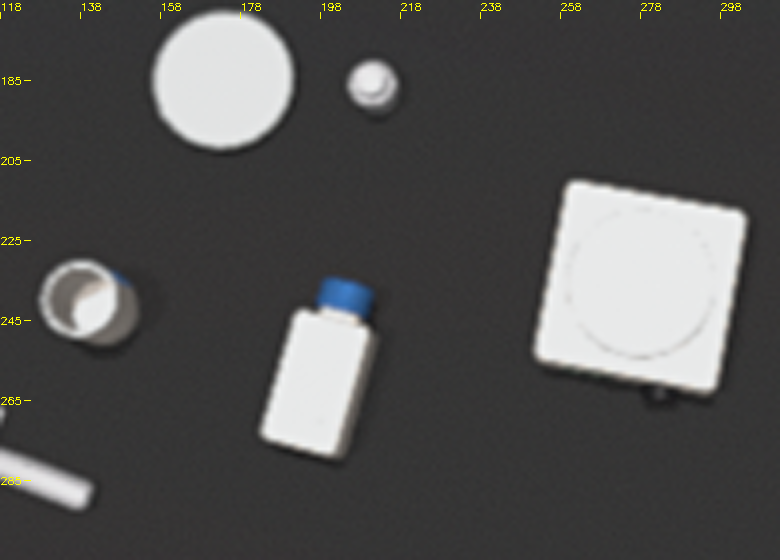

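View pics/r.png

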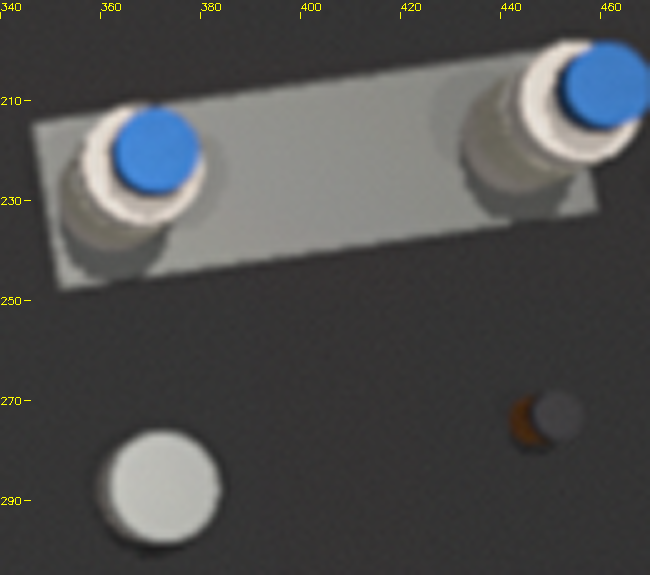

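The left crop shows the square bottle's top-face corners at about (297,310), (372,330), (335,457) and (261,436) in crop px, the beaker rim at (81,299), and the stirrer's corners. The right crop shows the caps at (156,150) and (605,84), the jar lid at (162,487), and the mat corners.

Run:
```python
from h import *
c=pickle.load(open('cam0.pkl','rb'))['top']
L=lambda a:(np.array(a,float)+.5)/4-.5+[118,165]
R=lambda a:(np.array(a,float)+.5)/5-.5+[340,190]
P=lambda n,x:print(n,x.tolist())
b=onz(c,L([(297,310),(372,330),(335,457),(261,436)]),.05);P('bot',b)
ax=(b[0]+b[1]-b[2]-b[3])/2;print('len',np.linalg.norm(ax),'wid',np.linalg.norm(b[0]-b[1]),np.linalg.norm(b[2]-b[3]),'ctr',b.mean(0),'axis ang',np.degrees(np.arctan2(ax[1],ax[0])))
P('cap',onz(c,L([(345,299)]),.035))
P('beaker',onz(c,L([(81,299)]),.064))
s=onz(c,L([(572,182),(746,213),(716,391),(537,360)]),.055);P('stir',s)
ct=s.mean(0);x=(s[0]+s[1]-s[2]-s[3])/2;y=(s[0]+s[3]-s[1]-s[2])/2
print(np.linalg.norm(x),np.linalg.norm(y));th=(np.arctan2(x[1],x[0])+np.arctan2(-y[0],y[1]))/2
r=np.array([np.cos(th),np.sin(th)]);l=np.array([-r[1],r[0]])
print('stir',ct,th,'beaker goal',ct[:2]+.109*l,'jar goal',ct[:2]+.113*r)
P('jar',onz(c,R([(162,487)]),.05))
q=onz(c,R([(156,150),(605,84)]),.16);P('rounds',q);print(q.mean(0),np.linalg.norm(q[0]-q[1]),np.degrees(np.arctan2(*(q[1]-q[0])[:2])))
m=onz(c,R([(35,124),(62,290),(598,211)]),.003);P('mat',m);print('matc',(m[0]+m[2])/2)
```

```text
bot [[0.5083, 0.2278, 0.05], [0.4945, 0.1786, 0.05], [0.4126, 0.2017, 0.05], [0.4267, 0.2498, 0.05]]
len 0.08480309546237086 wid 0.05109872796851208 0.050124046125587275 ctr [0.460525 0.214475 0.05    ] axis ang -15.421038378505738
cap [[0.5169, 0.1987, 0.035]]
beaker [[0.5157, 0.366, 0.064]]
stir [[0.5896, 0.0473, 0.055], [0.5673, -0.0664, 0.055], [0.4515, -0.0446, 0.055], [0.473, 0.0708, 0.055]]
0.11838691861857038 0.11662466505846865
stir [0.52035  0.001775 0.055   ] -0.19070601723803832 beaker goal [0.54101119 0.1087989 ] jar goal [ 0.63130138 -0.01964439]
jar [[0.3866, -0.2361, 0.05]]
rounds [[0.5437, -0.223, 0.16], [0.5728, -0.4401, 0.16]]
[ 0.55825 -0.33155  0.16   ] 0.21904159422356292 172.3656003120642
mat [[0.5837, -0.1835, 0.003], [0.4933, -0.1947, 0.003], [0.532, -0.4827, 0.003]]
matc [ 0.55785 -0.3331   0.003  ]
```

```bash
cat > g.py <<'E'
import sys,numpy as np
from scipy.spatial.transform import Rotation as Ro
from bench import robot
def pose(psi,phi):
    c,s=np.cos(np.radians(psi)),np.sin(np.radians(psi))
    return np.array([[c,s,0],[s,-c,0],[0,0,-1.]])@Ro.from_euler('y',phi,degrees=True).as_matrix()
def rows(p,R,p1,R1,n,tot=8):
    w=Ro.from_matrix(R.T@R1).as_rotvec()/n;dp=(np.array(p1)-p)/n;o=[]
    for i in range(n):
        o.append(np.r_[R.T@dp/.25,w/np.pi]);R=R@Ro.from_rotvec(w).as_matrix()
    print(f'{np.linalg.norm(dp)*1e3:.0f}mm {np.degrees(np.linalg.norm(w)):.1f}deg/row')
    print('; '.join(' '.join(f'{v:.3f}'.replace('-0.000','0').replace('0.000','0') for v in r) for r in o)+'; 0 0 0 0 0 0'*(tot-n))
def st():
    s=robot.get_state();R=s['eef_rot'];x=R[:,0]
    print('t',round(s['time_s'],2),'p',s['tcp_pos'].round(4),'psi',round(np.degrees(np.arctan2(R[1,0]-0,R[0,0])),1),'z',R[:,2].round(3),'q',np.round(s['qpos'],2),'F',np.round(s['ft_force'],1),'g',round(s['grip_width'],3))
    return s
def go(*wps):
    "wps: (x,y,z,psi,phi,nrows); nrows per call"
    s=st();p,R=s['tcp_pos'],s['eef_rot']
    for x,y,z,psi,phi,n in wps:
        R1=pose(psi,phi);rows(p,R,(x,y,z),R1,n,8 if n<=8 else n);p,R=np.array((x,y,z)),R1
if __name__=='__main__': go(*[tuple(float(v) if i<5 else int(v) for i,v in enumerate(a.split(','))) for a in sys.argv[1:]])
E
python3 g.py .40,-.25,.28,14,0,8 .50,.10,.28,-5,-10,8 .51,.20,.12,-15.4,-40,8
```

```text
t 0.1 p [ 0.1508 -0.6062  0.2306] psi 14.0 z [-0.     0.001 -1.   ] q [ 1.3   0.33 -0.06  1.46  0.02  1.35 -0.09] F [ 0.8 -0.6 -1.2] g 0.999
55mm 0.0deg/row
0.164 -0.143 -0.025 0 0 0; 0.164 -0.143 -0.025 0 0 0; 0.164 -0.143 -0.025 0 0 0; 0.164 -0.143 -0.025 0 0 0; 0.164 -0.143 -0.025 0 0 0; 0.164 -0.143 -0.025 0 0 0; 0.164 -0.143 -0.025 0 0 0; 0.164 -0.143 -0.025 0 0 0
46mm 2.7deg/row
0.091 -0.158 0 0.001 -0.007 0.013; 0.084 -0.161 -0.001 0.001 -0.007 0.013; 0.077 -0.165 -0.002 0.001 -0.007 0.013; 0.071 -0.168 -0.003 0.001 -0.007 0.013; 0.063 -0.171 -0.004 0.001 -0.007 0.013; 0.056 -0.173 -0.005 0.001 -0.007 0.013; 0.049 -0.175 -0.005 0.001 -0.007 0.013; 0.042 -0.177 -0.006 0.001 -0.007 0.013
24mm 4.0deg/row
0.015 -0.050 0.079 0.003 -0.021 0.007; 0.019 -0.050 0.078 0.003 -0.021 0.007; 0.023 -0.050 0.077 0.003 -0.021 0.007; 0.027 -0.049 0.076 0.003 -0.021 0.007; 0.030 -0.049 0.075 0.003 -0.021 0.007; 0.034 -0.049 0.073 0.003 -0.021 0.007; 0.038 -0.049 0.071 0.003 -0.021 0.007; 0.042 -0.049 0.069 0.003 -0.021 0.007
```

Request:
servo_tool --commands "0.164 -0.143 -0.025 0 0 0; 0.164 -0.143 -0.025 0 0 0; 0.164 -0.143 -0.025 0 0 0; 0.164 -0.143 -0.025 0 0 0; 0.164 -0.143 -0.025 0 0 0; 0.164 -0.143 -0.025 0 0 0; 0.164 -0.143 -0.025 0 0 0; 0.164 -0.143 -0.025 0 0 0" --claw 1

```text
time_s: 1.1
tcp_pos: [0.4007, -0.2482, 0.2814]
eef_rot: [[0.97, 0.241, -0.0], [0.241, -0.97, -0.0], [-0.0, 0.0, -1.0]]
ft_force: [0.7, -1.6, 0.3]
grip_width: 0.999
finger_force: 0.0
```

Request:
servo_tool --commands "0.091 -0.158 0 0.001 -0.007 0.013; 0.084 -0.161 -0.001 0.001 -0.007 0.013; 0.077 -0.165 -0.002 0.001 -0.007 0.013; 0.071 -0.168 -0.003 0.001 -0.007 0.013; 0.063 -0.171 -0.004 0.001 -0.007 0.013; 0.056 -0.173 -0.005 0.001 -0.007 0.013; 0.049 -0.175 -0.005 0.001 -0.007 0.013; 0.042 -0.177 -0.006 0.001 -0.007 0.013"

```text
time_s: 2.1
tcp_pos: [0.4997, 0.1016, 0.2799]
eef_rot: [[0.981, -0.085, -0.177], [-0.085, -0.996, 0.011], [-0.177, 0.004, -0.984]]
ft_force: [-0.1, -0.6, 0.4]
grip_width: 0.998
finger_force: 0.0
```

```bash
python3 g.py .51,.20,.12,-15.4,-40,8
```

```text
t 2.1 p [0.4997 0.1016 0.2799] psi -4.9 z [-0.177  0.011 -0.984] q [ 0.38  0.27 -0.77  1.52  0.11  1.59 -2.04] F [-0.1 -0.6  0.4] g 0.998
23mm 3.9deg/row
0.015 -0.050 0.078 0.003 -0.021 0.007; 0.019 -0.049 0.078 0.003 -0.021 0.007; 0.023 -0.049 0.077 0.003 -0.021 0.007; 0.027 -0.049 0.076 0.003 -0.021 0.007; 0.031 -0.049 0.074 0.003 -0.021 0.007; 0.035 -0.048 0.073 0.003 -0.021 0.007; 0.038 -0.048 0.071 0.003 -0.021 0.007; 0.042 -0.049 0.069 0.003 -0.021 0.007
```

```bash
python3 g.py .50,.14,.25,68,0,8 .51,.20,.22,144,0,8 .51,.20,.12,164.6,40,8
```

```text
t 2.1 p [0.4997 0.1016 0.2799] psi -4.9 z [-0.177  0.011 -0.984] q [ 0.38  0.27 -0.77  1.52  0.11  1.59 -2.04] F [-0.1 -0.6  0.4] g 0.998
6mm 9.2deg/row
0.001 -0.019 0.015 -0.004 0.006 -0.050; 0.004 -0.019 0.015 -0.004 0.006 -0.050; 0.007 -0.018 0.015 -0.004 0.006 -0.050; 0.009 -0.017 0.014 -0.004 0.006 -0.050; 0.011 -0.016 0.014 -0.004 0.006 -0.050; 0.014 -0.014 0.014 -0.004 0.006 -0.050; 0.015 -0.012 0.015 -0.004 0.006 -0.050; 0.017 -0.010 0.015 -0.004 0.006 -0.050
8mm 9.5deg/row
0.030 -0.007 0.015 0 0 -0.053; 0.030 -0.002 0.015 0 0 -0.053; 0.030 0.003 0.015 0 0 -0.053; 0.029 0.008 0.015 0 0 -0.053; 0.027 0.013 0.015 0 0 -0.053; 0.025 0.017 0.015 0 0 -0.053; 0.022 0.021 0.015 0 0 -0.053; 0.018 0.025 0.015 0 0 -0.053
12mm 5.6deg/row
0 0 0.050 0.005 0.027 -0.014; -0.004 0.001 0.050 0.005 0.027 -0.014; -0.009 0.001 0.049 0.005 0.027 -0.014; -0.013 0.001 0.048 0.005 0.027 -0.014; -0.017 0.002 0.047 0.005 0.027 -0.014; -0.021 0.001 0.045 0.005 0.027 -0.014; -0.025 0.001 0.043 0.005 0.027 -0.014; -0.029 0.001 0.041 0.005 0.027 -0.014
```

Request:
servo_tool --commands "0.001 -0.019 0.015 -0.004 0.006 -0.050; 0.004 -0.019 0.015 -0.004 0.006 -0.050; 0.007 -0.018 0.015 -0.004 0.006 -0.050; 0.009 -0.017 0.014 -0.004 0.006 -0.050; 0.011 -0.016 0.014 -0.004 0.006 -0.050; 0.014 -0.014 0.014 -0.004 0.006 -0.050; 0.015 -0.012 0.015 -0.004 0.006 -0.050; 0.017 -0.010 0.015 -0.004 0.006 -0.050"

```text
time_s: 3.1
tcp_pos: [0.4996, 0.1389, 0.2498]
eef_rot: [[0.38, 0.925, -0.007], [0.925, -0.38, 0.004], [0.001, -0.008, -1.0]]
ft_force: [0.3, -0.9, -0.6]
grip_width: 0.998
finger_force: 0.0
```

Request:
servo_tool --commands "0.030 -0.007 0.015 0 0 -0.053; 0.030 -0.002 0.015 0 0 -0.053; 0.030 0.003 0.015 0 0 -0.053; 0.029 0.008 0.015 0 0 -0.053; 0.027 0.013 0.015 0 0 -0.053; 0.025 0.017 0.015 0 0 -0.053; 0.022 0.021 0.015 0 0 -0.053; 0.018 0.025 0.015 0 0 -0.053"

```text
time_s: 4.1
tcp_pos: [0.5096, 0.1987, 0.22]
eef_rot: [[-0.809, 0.588, -0.008], [0.588, 0.809, 0.003], [0.008, -0.002, -1.0]]
ft_force: [0.1, 0.4, 0.9]
grip_width: 0.998
finger_force: 0.0
```

Request:
servo_tool --commands "0 0 0.050 0.005 0.027 -0.014; -0.004 0.001 0.050 0.005 0.027 -0.014; -0.009 0.001 0.049 0.005 0.027 -0.014; -0.013 0.001 0.048 0.005 0.027 -0.014; -0.017 0.002 0.047 0.005 0.027 -0.014; -0.021 0.001 0.045 0.005 0.027 -0.014; -0.025 0.001 0.043 0.005 0.027 -0.014; -0.029 0.001 0.041 0.005 0.027 -0.014"

```text
time_s: 5.1
tcp_pos: [0.5096, 0.1984, 0.1197]
eef_rot: [[-0.74, 0.264, -0.619], [0.201, 0.965, 0.171], [0.642, 0.002, -0.766]]
ft_force: [0.4, 0.4, 0.3]
grip_width: 1.002
finger_force: 0.0
```

```bash
python3 g.py .4494,.2175,.0195,164.6,40,8
python3 - <<'E'
from bench import robot,vision
import cv2,pickle
s=robot.get_state();c=vision.camera('wrist');c['p']=s['tcp_pos'];c['R']=s['eef_rot']
pickle.dump(c,open('w1.pkl','wb'));print(c['hand_eye'].round(3),c['mtx'][0,0],c['k1'])
cv2.imwrite('pics/w1.png',c['pixels'][:,:,::-1])
E
```

```text
t 5.1 p [0.5096 0.1984 0.1197] psi 164.8 z [-0.619  0.171 -0.766] q [ 0.35  0.99 -1.08  1.27  0.29  1.77  0.62] F [0.4 0.4 0.3] g 1.002
15mm 0.0deg/row
-0.008 0.001 0.059 0 0 0; -0.008 0.001 0.059 0 0 0; -0.008 0.001 0.059 0 0 0; -0.008 0.001 0.059 0 0 0; -0.008 0.001 0.059 0 0 0; -0.008 0.001 0.059 0 0 0; -0.008 0.001 0.059 0 0 0; -0.008 0.001 0.059 0 0 0
[[ 0.001 -0.952 -0.306  0.079]
 [ 1.     0.001  0.     0.   ]
 [ 0.    -0.306  0.952 -0.143]
 [ 0.     0.     0.     1.   ]] 315.3682566550818 -0.06448094871080624
```

Request:
servo_tool --commands "-0.008 0.001 0.059 0 0 0; -0.008 0.001 0.059 0 0 0; -0.008 0.001 0.059 0 0 0; -0.008 0.001 0.059 0 0 0; -0.008 0.001 0.059 0 0 0; -0.008 0.001 0.059 0 0 0; -0.008 0.001 0.059 0 0 0; -0.008 0.001 0.059 0 0 0"

```text
time_s: 6.15
tcp_pos: [0.4486, 0.2177, 0.0188]
eef_rot: [[-0.741, 0.264, -0.617], [0.202, 0.964, 0.17], [0.64, 0.002, -0.768]]
ft_force: [0.6, -0.1, 0.5]
grip_width: 0.997
finger_force: 0.0
```

Request:
servo_tool --commands "0 0 0 0 0 0; 0 0 0 0 0 0; 0 0 0 0 0 0; 0 0 0 0 0 0; 0 0 0 0 0 0; 0 0 0 0 0 0; 0 0 0 0 0 0; 0 0 0 0 0 0" --claw 0 --newtons 40

```text
time_s: 7.15
tcp_pos: [0.4498, 0.2177, 0.0201]
eef_rot: [[-0.742, 0.265, -0.616], [0.202, 0.964, 0.171], [0.639, 0.003, -0.769]]
ft_force: [4.2, -0.7, 6.3]
grip_width: 0.583
finger_force: 42.5
```

```bash
python3 g.py .45,.20,.20,165,0,8 .42,.0,.25,165,-20,8 .42,-.22,.25,165,-40,8
```

```text
t 7.15 p [0.4498 0.2177 0.0201] psi 164.8 z [-0.616  0.171 -0.769] q [ 0.37  1.03 -1.05  1.48  0.33  1.54  0.6 ] F [ 4.2 -0.7  6.3] g 0.583
23mm 5.0deg/row
0.056 -0.008 -0.071 0 -0.028 0; 0.049 -0.008 -0.075 0 -0.028 0; 0.043 -0.008 -0.079 0 -0.028 0; 0.036 -0.008 -0.083 0 -0.028 0; 0.028 -0.008 -0.085 0 -0.028 0; 0.021 -0.008 -0.088 0 -0.028 0; 0.013 -0.008 -0.089 0 -0.028 0; 0.005 -0.008 -0.090 0 -0.028 0
26mm 2.5deg/row
-0.011 -0.100 -0.025 0 -0.014 0; -0.012 -0.100 -0.024 0 -0.014 0; -0.014 -0.100 -0.024 0 -0.014 0; -0.015 -0.100 -0.023 0 -0.014 0; -0.016 -0.100 -0.023 0 -0.014 0; -0.017 -0.100 -0.022 0 -0.014 0; -0.017 -0.100 -0.021 0 -0.014 0; -0.018 -0.100 -0.020 0 -0.014 0
28mm 2.5deg/row
-0.027 -0.106 0.010 0 -0.014 0; -0.026 -0.106 0.011 0 -0.014 0; -0.026 -0.106 0.012 0 -0.014 0; -0.025 -0.106 0.013 0 -0.014 0; -0.025 -0.106 0.014 0 -0.014 0; -0.024 -0.106 0.015 0 -0.014 0; -0.023 -0.106 0.016 0 -0.014 0; -0.023 -0.106 0.017 0 -0.014 0
```

Run:
```python
import numpy as np
from bench import robot
from g import pose
s=robot.get_state();R=s['eef_rot'];a=np.radians(-15.42)
A=np.array([np.cos(a),np.sin(a),0]);b=R.T@(np.array([.4197,.2257,.025])-s['tcp_pos']);at=R.T@A
print('base in tool',b,'axis',at);np.savez('bt.npz',b=b,a=at)
for psi,phi in((172,-50),(172,-50.3),(180,-50)):
    Q=pose(psi,phi);print(psi,phi,'axis',(Q@at).round(3),'tcp for base at goal',(np.array([.558,-.3323,.003])-Q@b).round(4))
```

```text
base in tool [ 0.02707904 -0.00021941  0.01613145] axis [-0.76913258 -0.00099803 -0.63908848]
172 -50 axis [ 0.005 -0.002  1.   ] tcp for base at goal [ 0.563  -0.3328  0.0341]
172 -50.3 axis [-0.001 -0.001  1.   ] tcp for base at goal [ 0.5629 -0.3328  0.0341]
180 -50 axis [ 0.005 -0.001  1.   ] tcp for base at goal [ 0.563  -0.3321  0.0341]
```

Request:
servo_tool --commands "0.056 -0.008 -0.071 0 -0.028 0; 0.049 -0.008 -0.075 0 -0.028 0; 0.043 -0.008 -0.079 0 -0.028 0; 0.036 -0.008 -0.083 0 -0.028 0; 0.028 -0.008 -0.085 0 -0.028 0; 0.021 -0.008 -0.088 0 -0.028 0; 0.013 -0.008 -0.089 0 -0.028 0; 0.005 -0.008 -0.090 0 -0.028 0"

```text
time_s: 8.15
tcp_pos: [0.4482, 0.2004, 0.1997]
eef_rot: [[-0.965, 0.264, 0.011], [0.264, 0.965, -0.003], [-0.011, 0.0, -1.0]]
ft_force: [0.1, -0.4, -1.2]
grip_width: 0.582
finger_force: 42.4
```

Request:
servo_tool --commands "-0.011 -0.100 -0.025 0 -0.014 0; -0.012 -0.100 -0.024 0 -0.014 0; -0.014 -0.100 -0.024 0 -0.014 0; -0.015 -0.100 -0.023 0 -0.014 0; -0.016 -0.100 -0.023 0 -0.014 0; -0.017 -0.100 -0.022 0 -0.014 0; -0.017 -0.100 -0.021 0 -0.014 0; -0.018 -0.100 -0.020 0 -0.014 0"

```text
time_s: 9.15
tcp_pos: [0.4163, 0.013, 0.2461]
eef_rot: [[-0.913, 0.263, 0.311], [0.249, 0.965, -0.087], [-0.323, -0.002, -0.946]]
ft_force: [0.2, 0.1, -1.0]
grip_width: 0.578
finger_force: 42.6
```

Request:
servo_tool --commands "-0.027 -0.106 0.010 0 -0.014 0; -0.026 -0.106 0.011 0 -0.014 0; -0.026 -0.106 0.012 0 -0.014 0; -0.025 -0.106 0.013 0 -0.014 0; -0.025 -0.106 0.014 0 -0.014 0; -0.024 -0.106 0.015 0 -0.014 0; -0.023 -0.106 0.016 0 -0.014 0; -0.023 -0.106 0.017 0 -0.014 0"

```text
time_s: 10.15
tcp_pos: [0.4209, -0.2079, 0.2431]
eef_rot: [[-0.753, 0.263, 0.603], [0.205, 0.965, -0.165], [-0.626, -0.001, -0.78]]
ft_force: [0.0, -0.1, -2.2]
grip_width: 0.58
finger_force: 42.6
```

```bash
python3 g.py .55,-.33,.25,172,-50,8
```

```text
t 10.15 p [ 0.4209 -0.2079  0.2431] psi 164.8 z [ 0.603 -0.165 -0.78 ] q [ 0.45 -0.49 -0.01  2.36 -0.2   0.61  1.87] F [ 0.  -0.1 -2.2] g 0.58
22mm 1.7deg/row
-0.063 -0.042 0.046 -0.004 -0.008 -0.004; -0.062 -0.043 0.047 -0.004 -0.008 -0.004; -0.060 -0.044 0.048 -0.004 -0.008 -0.004; -0.058 -0.046 0.049 -0.004 -0.008 -0.004; -0.056 -0.047 0.050 -0.004 -0.008 -0.004; -0.055 -0.048 0.051 -0.004 -0.008 -0.004; -0.053 -0.049 0.052 -0.004 -0.008 -0.004; -0.051 -0.050 0.053 -0.004 -0.008 -0.004
```

Request:
servo_tool --commands "-0.063 -0.042 0.046 -0.004 -0.008 -0.004; -0.062 -0.043 0.047 -0.004 -0.008 -0.004; -0.060 -0.044 0.048 -0.004 -0.008 -0.004; -0.058 -0.046 0.049 -0.004 -0.008 -0.004; -0.056 -0.047 0.050 -0.004 -0.008 -0.004; -0.055 -0.048 0.051 -0.004 -0.008 -0.004; -0.053 -0.049 0.052 -0.004 -0.008 -0.004; -0.051 -0.050 0.053 -0.004 -0.008 -0.004"

```text
time_s: 11.15
tcp_pos: [0.5416, -0.3204, 0.2533]
eef_rot: [[-0.642, 0.134, 0.755], [0.087, 0.991, -0.102], [-0.762, 0.0, -0.648]]
ft_force: [-0.4, -0.1, -1.4]
grip_width: 0.579
finger_force: 42.6
```

```bash
python3 g.py .563,-.3328,.09,172,-50.3,8
```

```text
t 11.15 p [ 0.5416 -0.3204  0.2533] psi 172.3 z [ 0.755 -0.102 -0.648] q [-0.3  -0.22  0.91  2.17 -0.62  0.4   2.59] F [-0.4 -0.1 -1.4] g 0.579
21mm 0.1deg/row
0.055 -0.005 0.062 0 0 0; 0.055 -0.005 0.062 0 0 0; 0.055 -0.005 0.061 0 0 0; 0.055 -0.005 0.061 0 0 0; 0.055 -0.005 0.061 0 0 0; 0.055 -0.005 0.061 0 0 0; 0.055 -0.005 0.061 0 0 0; 0.055 -0.005 0.061 0 0 0
```

```bash
python3 - <<'E'
import numpy as np
from g import *
z=np.load('bt.npz');Q=pose(158,-50.3);print((Q@z['a']).round(3),(np.array([.558,-.3323,.003])-Q@z['b']).round(4))
E
python3 g.py .5627,-.334,.23,158,-50.3,4 .5627,-.334,.10,158,-50.3,8
```

```text
[-0.001 -0.001  1.   ] [ 0.5626 -0.3339  0.0341]
t 11.15 p [ 0.5416 -0.3204  0.2533] psi 172.3 z [ 0.755 -0.102 -0.648] q [-0.3  -0.22  0.91  2.17 -0.62  0.4   2.59] F [-0.4 -0.1 -1.4] g 0.579
9mm 3.6deg/row
0.003 -0.011 0.032 0.015 -0.001 0.013; 0.003 -0.009 0.033 0.015 -0.001 0.013; 0.002 -0.008 0.033 0.015 -0.001 0.013; 0.002 -0.006 0.034 0.015 -0.001 0.013; 0 0 0 0 0 0; 0 0 0 0 0 0; 0 0 0 0 0 0; 0 0 0 0 0 0
16mm 0.0deg/row
0.050 0 0.042 0 0 0; 0.050 0 0.042 0 0 0; 0.050 0 0.042 0 0 0; 0.050 0 0.042 0 0 0; 0.050 0 0.042 0 0 0; 0.050 0 0.042 0 0 0; 0.050 0 0.042 0 0 0; 0.050 0 0.042 0 0 0
```

Request:
servo_tool --commands "0.003 -0.011 0.032 0.015 -0.001 0.013; 0.003 -0.009 0.033 0.015 -0.001 0.013; 0.002 -0.008 0.033 0.015 -0.001 0.013; 0.002 -0.006 0.034 0.015 -0.001 0.013; 0 0 0 0 0 0; 0 0 0 0 0 0; 0 0 0 0 0 0; 0 0 0 0 0 0"

```text
time_s: 12.15
tcp_pos: [0.5632, -0.3338, 0.232]
eef_rot: [[-0.589, 0.374, 0.716], [0.242, 0.927, -0.286], [-0.771, 0.005, -0.637]]
ft_force: [-1.0, 0.6, -2.1]
grip_width: 0.58
finger_force: 42.6
```

```bash
python3 g.py .5627,-.334,.10,158,-50.3,8
```

```text
t 12.15 p [ 0.5632 -0.3338  0.232 ] psi 157.7 z [ 0.716 -0.286 -0.637] q [-0.03 -0.1   0.54  2.2  -0.39  0.17  2.07] F [-1.   0.6 -2.1] g 0.58
17mm 0.0deg/row
0.051 -0.001 0.042 0 0 0; 0.051 0 0.042 0 0 0; 0.051 0 0.042 0 0 0; 0.051 0 0.042 0 0 0; 0.051 0 0.042 0 0 0; 0.051 0 0.042 0 0 0; 0.051 0 0.042 0 0 0; 0.051 0 0.042 0 0 0
```

Request:
servo_tool --commands "0.051 -0.001 0.042 0 0 0; 0.051 0 0.042 0 0 0; 0.051 0 0.042 0 0 0; 0.051 0 0.042 0 0 0; 0 0 0 0 0 0; 0 0 0 0 0 0; 0 0 0 0 0 0; 0 0 0 0 0 0"

```text
time_s: 13.15
tcp_pos: [0.5632, -0.3362, 0.1858]
eef_rot: [[-0.589, 0.375, 0.716], [0.243, 0.927, -0.286], [-0.771, 0.005, -0.637]]
ft_force: [-0.6, 0.2, -1.5]
grip_width: 0.578
finger_force: 42.7
```

```bash
python3 g.py .5627,-.334,.10,158,-50.3,8  .5627,-.334,.10,165,-50.3,8
```

```text
t 13.15 p [ 0.5632 -0.3362  0.1858] psi 157.6 z [ 0.716 -0.286 -0.637] q [-0.72 -0.1   1.25  2.26 -0.85  0.07  2.59] F [-0.6  0.2 -1.5] g 0.578
11mm 0.0deg/row
0.034 0.001 0.027 0 0 0; 0.033 0.001 0.027 0 0 0; 0.033 0.001 0.027 0 0 0; 0.033 0.001 0.027 0 0 0; 0.033 0.001 0.027 0 0 0; 0.033 0.001 0.027 0 0 0; 0.033 0.001 0.027 0 0 0; 0.033 0.001 0.027 0 0 0
0mm 0.9deg/row
0 0 0 -0.004 0 -0.003; 0 0 0 -0.004 0 -0.003; 0 0 0 -0.004 0 -0.003; 0 0 0 -0.004 0 -0.003; 0 0 0 -0.004 0 -0.003; 0 0 0 -0.004 0 -0.003; 0 0 0 -0.004 0 -0.003; 0 0 0 -0.004 0 -0.003
```

```bash
cat > kin.py <<'E'
import numpy as np
from scipy.spatial.transform import Rotation as Ro
from scipy.optimize import least_squares
from itertools import product
def fk(q,L,sg,off7=0):
    R=np.eye(3);p=np.array([0,0,L[0]]);j=1
    for i in range(7):
        ang=sg[i]*q[i]+(off7 if i==6 else 0)
        R=R@Ro.from_euler('z' if i%2==0 else 'y',ang).as_matrix()
        o=np.zeros(3)
        if i==1:o=[L[4],0,L[1]]
        if i==3:o=[L[5],0,L[2]]
        if i==5:o=[L[6],0,0]
        if i==6:o=[0,0,L[3]]
        p=p+R@o
    return p,R
D=[([1.304,.332,-.065,1.46,.022,1.35,-.088],[.1508,-.6062,.2306],[0,0,-1]),
([.38,.27,-.77,1.52,.11,1.59,-2.04],[.4997,.1016,.2799],[-.177,.011,-.984]),
([.35,.99,-1.08,1.27,.29,1.77,.62],[.5096,.1984,.1197],[-.619,.171,-.766]),
([.37,1.03,-1.05,1.48,.33,1.54,.6],[.4498,.2177,.0201],[-.616,.171,-.769]),
([.45,-.49,-.01,2.36,-.2,.61,1.87],[.4209,-.2079,.2431],[.603,-.165,-.78]),
([-.3,-.22,.91,2.17,-.62,.4,2.59],[.5416,-.3204,.2533],[.755,-.102,-.648]),
([-.03,-.1,.54,2.2,-.39,.17,2.07],[.5632,-.3338,.232],[.716,-.286,-.637]),
([-.72,-.1,1.25,2.26,-.85,.07,2.59],[.5632,-.3362,.1858],[.716,-.286,-.637])]
if __name__=='__main__':
    res=[]
    for s in product([1,-1],repeat=3):
        sg=[-1,1,s[0],1,s[1],1,s[2]]
        e=sum(np.sum((fk(q,[0]*7,sg)[1][:,2]-z)**2) for q,_,z in D);res.append((e,sg))
    res.sort(key=lambda t:t[0]);print(res[:3]);sg=res[0][1]
    f=lambda L:np.concatenate([fk(q,L,sg)[0]-p for q,p,_ in D])
    r=least_squares(f,[.36,.42,.4,.3,0,0,0]);print(r.x.round(4),np.abs(r.fun).max(),r.cost)
    from bench import robot
    S=robot.get_state();p,R=fk(S['qpos'],r.x,sg);print(p-S['tcp_pos'],(R.T@S['eef_rot']).round(3),S['qpos'].round(3))
    np.savez('kin.npz',L=r.x,sg=sg)
E
python3 kin.py
```

```text
[(np.float64(0.00010793419416037925), [-1, 1, -1, 1, -1, 1, 1]), (np.float64(0.00010793419416037925), [-1, 1, -1, 1, -1, 1, -1]), (np.float64(1.058691465701336), [-1, 1, -1, 1, 1, 1, 1])]
[ 0.1941  0.4005  0.4471  0.3283 -0.0052 -0.082  -0.0259] 0.03749462163936537 0.0036994418836758937
[-0.00405876  0.00128345  0.0006377 ] [[-0.895 -0.446 -0.   ]
 [ 0.446 -0.895 -0.   ]
 [ 0.     0.     1.   ]] [-0.721 -0.102  1.253  2.259 -0.854  0.071  2.587]
```

```bash
cat > kin2.py <<'E'
from kin import *
sg=[-1,1,-1,1,-1,1,-1]
def rots(q,o7=0):
    R=np.eye(3);out=[R]
    for i in range(7):
        R=R@Ro.from_euler('z' if i%2==0 else 'y',sg[i]*q[i]+(o7 if i==6 else 0)).as_matrix();out.append(R)
    return out
# linear: p = sum R_k o_k ; columns: base z, then offsets after joints
C=[(0,2),(1,0),(1,1),(2,0),(2,1),(2,2),(3,0),(4,0),(4,1),(4,2),(5,0),(6,0),(6,1),(6,2)]
A=lambda q:np.stack([rots(q)[k][:,a] for k,a in C],1)
if __name__=='__main__':
    M=np.concatenate([A(q) for q,_,_ in D]);b=np.concatenate([p for _,p,_ in D])
    for lam in (1e-3,3e-2):
        x=np.linalg.solve(M.T@M+lam*lam*np.eye(len(C)),M.T@b);print(dict(zip(C,x.round(3))));print(np.abs(M@x-b).max())
    print((M@x-b).reshape(-1,3).round(3))
    from bench import robot
    S=robot.get_state();print((rots(S['qpos'])[7].T@S['eef_rot']).round(3))
E
python3 kin2.py
```

```text
{(0, 2): np.float64(0.259), (1, 0): np.float64(0.004), (1, 1): np.float64(-0.01), (2, 0): np.float64(0.001), (2, 1): np.float64(-0.01), (2, 2): np.float64(0.449), (3, 0): np.float64(0.004), (4, 0): np.float64(0.011), (4, 1): np.float64(-0.035), (4, 2): np.float64(0.489), (5, 0): np.float64(-0.009), (6, 0): np.float64(0.007), (6, 1): np.float64(0.009), (6, 2): np.float64(0.342)}
0.002232740565785596
{(0, 2): np.float64(0.256), (1, 0): np.float64(0.006), (1, 1): np.float64(-0.011), (2, 0): np.float64(0.0), (2, 1): np.float64(-0.011), (2, 2): np.float64(0.442), (3, 0): np.float64(0.006), (4, 0): np.float64(0.008), (4, 1): np.float64(-0.036), (4, 2): np.float64(0.486), (5, 0): np.float64(-0.008), (6, 0): np.float64(0.007), (6, 1): np.float64(0.012), (6, 2): np.float64(0.335)}
0.00266374615954576
[[-0.    -0.     0.   ]
 [-0.001  0.001 -0.002]
 [-0.001 -0.001 -0.001]
 [ 0.002  0.001  0.001]
 [ 0.    -0.001  0.001]
 [ 0.    -0.     0.002]
 [-0.001 -0.    -0.003]
 [-0.001  0.001  0.   ]]
[[ 0. -1. -0.]
 [ 1.  0.  0.]
 [ 0.  0.  1.]]
```

```bash
cat > ik.py <<'E'
from kin2 import *
from g import pose
M=np.concatenate([A(q) for q,_,_ in D]);b=np.concatenate([p for _,p,_ in D])
X=np.linalg.solve(M.T@M+1e-6*np.eye(len(C)),M.T@b)
Z90=Ro.from_euler('z',np.pi/2).as_matrix()
LO=np.array([-2.6,-.5,-1.47,.16,-1.27,.06,-2.6]);HI=np.array([2.6,2.12,1.34,2.42,4.41,2.06,2.6])
def FK(q):
    r=rots(q);return sum(r[k][:,a]*x for (k,a),x in zip(C,X)),r[7]@Z90
def ik(p,R,q0):
    def f(q):
        P,Q=FK(q);return np.r_[(P-p)*10,Ro.from_matrix(Q.T@R).as_rotvec()*3,(q-q0)*.003]
    r=least_squares(f,np.clip(q0,LO+.02,HI-.02),bounds=(LO+.01,HI-.01))
    e=f(r.x);return r.x,np.linalg.norm(e[:3])/10,np.linalg.norm(e[3:6])/3
E
cat > s.py <<'E'
from ik import *
rng=np.random.default_rng(0);z=np.load('bt.npz')
g=np.array([.558,-.3323,.003])
for psi in (140,150,158,165,172,180,190,200,210):
    R=pose(psi,-50.3);p=g-R@z['b'];best=[]
    for k in range(16):
        q,e,a=ik(p,R,rng.uniform(LO,HI))
        if e<.003 and a<.02: best.append((np.min(np.minimum(q-LO,HI-q)),q))
    best.sort(key=lambda t:-t[0])
    print(psi,len(best),[(round(m,2),q.round(2).tolist()) for m,q in best[:2]],flush=True)
E
time timeout 500 python3 s.py
```

```text
140 11 [(np.float64(0.21), [1.3, 0.64, -1.1, 2.21, 2.12, 0.77, -0.46]), (np.float64(0.2), [1.07, 0.49, -0.84, 2.22, 2.13, 0.64, -0.63])]
150 11 [(np.float64(0.2), [1.5, 0.72, -1.21, 2.22, 2.23, 0.63, -0.28]), (np.float64(0.2), [1.44, 0.64, -1.13, 2.22, 2.26, 0.58, -0.38])]
158 9 [(np.float64(0.21), [1.63, 0.79, -1.26, 2.21, 2.26, 0.5, -0.09]), (np.float64(0.13), [0.27, 0.36, 0.22, 2.29, 3.46, 0.4, -1.86])]
165 10 [(np.float64(0.23), [1.65, 0.74, -1.2, 2.19, 2.32, 0.31, -0.07]), (np.float64(0.18), [1.49, 0.58, -1.01, 2.2, 2.73, 0.24, -0.62])]
172 13 [(np.float64(0.22), [1.12, 0.43, -0.53, 2.2, 3.97, 0.3, -1.89]), (np.float64(0.18), [0.39, 0.4, 0.26, 2.24, 4.1, 0.54, -2.21])]
180 15 [(np.float64(0.13), [1.82, 0.95, -1.29, 2.09, 1.3, 0.19, 1.35]), (np.float64(0.12), [1.86, 1.03, -1.35, 2.08, 1.4, 0.27, 1.31])]
190 10 [(np.float64(0.02), [-0.21, 1.25, 1.28, 2.09, 4.08, 1.6, -2.58]), (np.float64(0.01), [0.04, 0.72, 0.86, 2.1, 4.4, 1.11, -2.39])]
200 12 [(np.float64(0.11), [-0.07, 1.09, 1.15, 1.99, 4.3, 1.56, -2.42]), (np.float64(0.08), [1.88, 1.23, -1.39, 1.89, 0.68, 0.55, 2.37])]
210 12 [(np.float64(0.12), [0.94, 0.6, -0.11, 1.85, -1.15, 0.89, -2.48]), (np.float64(0.1), [-0.03, 1.25, 1.24, 1.88, 4.29, 1.78, -2.38])]
real	0m33.004s
user	0m33.380s
sys	0m0.111s
```

```bash
cat > s2.py <<'E'
from ik import *
rng=np.random.default_rng(1)
def best(p,R,n=12):
    B=(-1,None)
    for k in range(n):
        q0=rng.uniform([-.5,-.3,-1.2,1,-1,.2,-2.4],[1.5,1,1.2,2.3,1,1.6,2.4])
        q,e,a=ik(p,R,q0)
        if e<.003 and a<.02:
            m=np.min(np.minimum(q-LO,HI-q)[[0,1,2,3,5,6]])
            if m>B[0]:B=(m,q)
    return B
def show(t,B):print(t,round(B[0],2),None if B[1] is None else B[1].round(2).tolist(),flush=True)
if __name__=='__main__':
    g=np.array([.558,-.3323,.045])
    for F in (43,50):
        for h in (-25,-10,5,20):
            R=pose(h,F);show(('place',F,h),best(g+.019*R[:,2],R))
    for g,h in (((.46,.21,.04),-15),((.46,.18,.04),15),((.45,.15,.04),30)):
        R=pose(h,-47);show(('pick',g,h),best(np.array(g)+.019*R[:,2],R))
    for g,h in (((.46,.18,.04),15),((.45,.15,.04),30)):
        R=pose(180+h,40);show(('lay',g,h),best(np.array(g)+.019*R[:,2],R))
E
timeout 500 python3 s2.py
```

```text
('place', 43, -25) 0.01 [0.91, 0.36, -0.49, 2.16, 2.24, 0.15, 2.59]
('place', 43, -10) 0.24 [-0.03, 0.47, 0.69, 2.18, 4.36, 0.54, 0.51]
('place', 43, 5) 0.32 [1.02, 0.44, -0.38, 2.05, -1.26, 0.38, 0.38]
('place', 43, 20) 0.5 [1.12, 0.53, -0.42, 1.92, -0.93, 0.58, 0.33]
('place', 50, -25) 0.19 [0.89, 0.39, -0.48, 2.23, 2.81, 0.33, 2.03]
('place', 50, -10) 0.09 [1.51, 0.61, -1.0, 2.16, 2.92, 0.15, 2.44]
('place', 50, 5) 0.16 [1.51, 0.63, -0.88, 2.07, -1.26, 0.22, 0.59]
('place', 50, 20) 0.48 [1.26, 0.6, -0.53, 1.94, -1.07, 0.59, 0.53]
('pick', (0.46, 0.21, 0.04), -15) 0.46 [-0.05, 0.83, -0.34, 1.44, -0.2, 1.59, -2.14]
('pick', (0.46, 0.18, 0.04), 15) 0.33 [-0.41, 0.85, 0.01, 1.37, -0.11, 1.73, -1.68]
('pick', (0.45, 0.15, 0.04), 30) 0.37 [-0.73, 0.86, 0.41, 1.46, -0.16, 1.69, -1.32]
('lay', (0.46, 0.18, 0.04), 15) 0.45 [-0.39, 0.76, -0.02, 1.46, -0.08, 1.61, 1.44]
('lay', (0.45, 0.15, 0.04), 30) 0.49 [-0.59, 0.73, 0.19, 1.54, -0.05, 1.57, 1.71]
```

```bash
python3 - <<'E'
from g import *
z=np.load('bt.npz');R=pose(183,39.7);print((R@z['a']).round(3),(np.array([.415,.185,.025])-R@z['b']).round(4))
E
python3 g.py .54,-.30,.28,164,-40,8 .47,-.05,.28,175,-10,8 .455,.182,.13,183,30,8
```

```text
[0.999 0.051 0.   ] [0.4461 0.1868 0.0201]
t 13.15 p [ 0.5632 -0.3362  0.1858] psi 157.6 z [ 0.716 -0.286 -0.637] q [-0.72 -0.1   1.25  2.26 -0.85  0.07  2.59] F [-0.6  0.2 -1.5] g 0.578
13mm 1.5deg/row
-0.025 0.013 -0.043 -0.003 0.007 -0.003; -0.024 0.013 -0.044 -0.003 0.007 -0.003; -0.023 0.013 -0.044 -0.003 0.007 -0.003; -0.022 0.013 -0.045 -0.003 0.007 -0.003; -0.022 0.013 -0.045 -0.003 0.007 -0.003; -0.021 0.014 -0.046 -0.003 0.007 -0.003; -0.020 0.014 -0.046 -0.003 0.007 -0.003; -0.019 0.014 -0.046 -0.003 0.007 -0.003
32mm 4.0deg/row
0.052 0.111 -0.044 -0.003 0.021 -0.007; 0.052 0.112 -0.039 -0.003 0.021 -0.007; 0.052 0.114 -0.035 -0.003 0.021 -0.007; 0.052 0.115 -0.030 -0.003 0.021 -0.007; 0.051 0.117 -0.026 -0.003 0.021 -0.007; 0.050 0.118 -0.021 -0.003 0.021 -0.007; 0.049 0.119 -0.017 -0.003 0.021 -0.007; 0.047 0.120 -0.012 -0.003 0.021 -0.007
35mm 5.1deg/row
0.030 0.115 0.071 0.001 0.028 -0.006; 0.022 0.116 0.073 0.001 0.028 -0.006; 0.014 0.116 0.074 0.001 0.028 -0.006; 0.005 0.117 0.074 0.001 0.028 -0.006; -0.003 0.117 0.074 0.001 0.028 -0.006; -0.012 0.117 0.073 0.001 0.028 -0.006; -0.020 0.117 0.071 0.001 0.028 -0.006; -0.028 0.117 0.069 0.001 0.028 -0.006
```

Request:
servo_tool --commands "-0.025 0.013 -0.043 -0.003 0.007 -0.003; -0.024 0.013 -0.044 -0.003 0.007 -0.003; -0.023 0.013 -0.044 -0.003 0.007 -0.003; -0.022 0.013 -0.045 -0.003 0.007 -0.003; -0.022 0.013 -0.045 -0.003 0.007 -0.003; -0.021 0.014 -0.046 -0.003 0.007 -0.003; -0.020 0.014 -0.046 -0.003 0.007 -0.003; -0.019 0.014 -0.046 -0.003 0.007 -0.003"

```text
time_s: 14.15
tcp_pos: [0.5424, -0.3028, 0.2724]
eef_rot: [[-0.713, 0.281, 0.642], [0.213, 0.96, -0.183], [-0.668, 0.006, -0.744]]
ft_force: [0.9, 0.2, -2.8]
grip_width: 0.585
finger_force: 42.6
```

Request:
servo_tool --commands "0.052 0.111 -0.044 -0.003 0.021 -0.007; 0.052 0.112 -0.039 -0.003 0.021 -0.007; 0.052 0.114 -0.035 -0.003 0.021 -0.007; 0.052 0.115 -0.030 -0.003 0.021 -0.007; 0.051 0.117 -0.026 -0.003 0.021 -0.007; 0.050 0.118 -0.021 -0.003 0.021 -0.007; 0.049 0.119 -0.017 -0.003 0.021 -0.007; 0.047 0.120 -0.012 -0.003 0.021 -0.007"

```text
time_s: 15.15
tcp_pos: [0.4746, -0.0512, 0.2692]
eef_rot: [[-0.975, 0.095, 0.198], [0.092, 0.995, -0.025], [-0.2, -0.006, -0.98]]
ft_force: [0.9, -0.4, -1.6]
grip_width: 0.584
finger_force: 42.6
```

```bash
python3 g.py .455,.182,.13,183,30,8 .4461,.1868,.024,183,39.7,8
```

```text
t 15.15 p [ 0.4746 -0.0512  0.2692] psi 174.6 z [ 0.198 -0.025 -0.98 ] q [-0.09 -0.17  0.08  1.94  0.04  1.18  1.45] F [ 0.9 -0.4 -1.6] g 0.584
34mm 5.3deg/row
0.034 0.116 0.063 0.001 0.029 -0.006; 0.026 0.116 0.066 0.001 0.029 -0.006; 0.018 0.117 0.068 0.001 0.029 -0.006; 0.010 0.117 0.069 0.001 0.029 -0.006; 0.001 0.118 0.069 0.001 0.029 -0.006; -0.007 0.118 0.068 0.001 0.029 -0.006; -0.016 0.118 0.067 0.001 0.029 -0.006; -0.024 0.117 0.065 0.001 0.029 -0.006
13mm 1.2deg/row
-0.023 0.003 0.048 0 0.007 0; -0.024 0.003 0.048 0 0.007 0; -0.025 0.003 0.047 0 0.007 0; -0.026 0.003 0.047 0 0.007 0; -0.027 0.003 0.046 0 0.007 0; -0.028 0.003 0.045 0 0.007 0; -0.029 0.003 0.045 0 0.007 0; -0.030 0.003 0.044 0 0.007 0
```

Request:
servo_tool --commands "0.034 0.116 0.063 0.001 0.029 -0.006; 0.026 0.116 0.066 0.001 0.029 -0.006; 0.018 0.117 0.068 0.001 0.029 -0.006; 0.010 0.117 0.069 0.001 0.029 -0.006; 0.001 0.118 0.069 0.001 0.029 -0.006; -0.007 0.118 0.068 0.001 0.029 -0.006; -0.016 0.118 0.067 0.001 0.029 -0.006; -0.024 0.117 0.065 0.001 0.029 -0.006"

```text
time_s: 16.15
tcp_pos: [0.4558, 0.182, 0.1282]
eef_rot: [[-0.862, -0.053, -0.505], [-0.044, 0.999, -0.031], [0.506, -0.005, -0.863]]
ft_force: [0.5, -0.1, -1.4]
grip_width: 0.581
finger_force: 42.6
```

```bash
python3 g.py .4461,.1868,.0225,183,39.7,8
```

```text
t 16.15 p [0.4558 0.182  0.1282] psi -177.1 z [-0.505 -0.031 -0.863] q [-0.3   0.52 -0.09  1.53 -0.12  1.6   1.26] F [ 0.5 -0.1 -1.4] g 0.581
13mm 1.2deg/row
-0.023 0.003 0.048 0 0.006 0; -0.024 0.003 0.048 0 0.006 0; -0.025 0.003 0.047 0 0.006 0; -0.026 0.003 0.047 0 0.006 0; -0.026 0.003 0.046 0 0.006 0; -0.027 0.003 0.045 0 0.006 0; -0.028 0.003 0.045 0 0.006 0; -0.029 0.003 0.044 0 0.006 0
```

Request:
servo_tool --commands "-0.023 0.003 0.048 0 0.006 0; -0.024 0.003 0.048 0 0.006 0; -0.025 0.003 0.047 0 0.006 0; -0.026 0.003 0.047 0 0.006 0; -0.026 0.003 0.046 0 0.006 0; -0.027 0.003 0.045 0 0.006 0; -0.028 0.003 0.045 0 0.006 0; -0.029 0.003 0.044 0 0.006 0"

```text
time_s: 17.15
tcp_pos: [0.4462, 0.1864, 0.0223]
eef_rot: [[-0.777, -0.055, -0.627], [-0.039, 0.998, -0.039], [0.629, -0.006, -0.778]]
ft_force: [-0.1, -0.8, -3.0]
grip_width: 0.578
finger_force: 42.6
```

```bash
python3 g.py .4461,.1868,.021,183,39.7,2
```

```text
t 17.15 p [0.4462 0.1864 0.0223] psi -177.2 z [-0.627 -0.039 -0.778] q [-0.3   0.74 -0.09  1.49 -0.14  1.57  1.29] F [-0.1 -0.8 -3. ] g 0.578
1mm 0.4deg/row
-0.001 0.001 0.002 -0.001 0.002 0; -0.001 0.001 0.002 -0.001 0.002 0; 0 0 0 0 0 0; 0 0 0 0 0 0; 0 0 0 0 0 0; 0 0 0 0 0 0; 0 0 0 0 0 0; 0 0 0 0 0 0
```

Request:
servo_tool --commands "-0.003 0 0.003 -0.001 0.002 0; -0.003 0 0.003 -0.001 0.002 0; 0 0 0 0 0 0; 0 0 0 0 0 0; 0 0 0 0 0 0; 0 0 0 0 0 0; 0 0 0 0 0 0; 0 0 0 0 0 0"

```text
time_s: 18.15
tcp_pos: [0.4465, 0.1863, 0.0211]
eef_rot: [[-0.77, -0.051, -0.637], [-0.038, 0.999, -0.033], [0.637, -0.001, -0.771]]
ft_force: [-0.4, 0.4, -2.3]
grip_width: 0.587
finger_force: 42.6
```

Request:
servo_tool --commands "0 0 0 0 0 0; 0 0 0 0 0 0; 0 0 0 0 0 0; 0 0 0 0 0 0; 0 0 -0.06 0 0 0; 0 0 -0.1 0 0 0; 0 0 -0.15 0 0 0; 0 0 -0.18 0 0 0" --claw 1

```text
time_s: 19.15
tcp_pos: [0.5254, 0.1903, 0.1171]
eef_rot: [[-0.77, -0.051, -0.637], [-0.038, 0.999, -0.033], [0.637, -0.001, -0.77]]
ft_force: [0.6, 0.8, 1.6]
grip_width: 1.001
finger_force: 0.0
```

```bash
python3 g.py .47,.17,.25,107,0,8 .47,.17,.25,30,0,8 .53,.175,.13,3,-46,8
```

```text
t 19.15 p [0.5254 0.1903 0.1171] psi -177.2 z [-0.637 -0.033 -0.77 ] q [-0.29  0.79 -0.07  1.18 -0.14  1.83  1.28] F [0.6 0.8 1.6] g 1.001
18mm 10.5deg/row
0.064 -0.009 -0.033 -0.018 -0.023 0.050; 0.059 -0.017 -0.038 -0.018 -0.023 0.050; 0.053 -0.023 -0.044 -0.018 -0.023 0.050; 0.046 -0.028 -0.049 -0.018 -0.023 0.050; 0.037 -0.032 -0.054 -0.018 -0.023 0.050; 0.028 -0.034 -0.058 -0.018 -0.023 0.050; 0.018 -0.034 -0.062 -0.018 -0.023 0.050; 0.008 -0.033 -0.064 -0.018 -0.023 0.050
0mm 9.6deg/row
0 0 0 0 0 0.053; 0 0 0 0 0 0.053; 0 0 0 0 0 0.053; 0 0 0 0 0 0.053; 0 0 0 0 0 0.053; 0 0 0 0 0 0.053; 0 0 0 0 0 0.053; 0 0 0 0 0 0.053
17mm 6.6deg/row
0.027 0.013 0.060 0.008 -0.031 0.018; 0.034 0.013 0.057 0.008 -0.031 0.018; 0.040 0.012 0.053 0.008 -0.031 0.018; 0.045 0.011 0.048 0.008 -0.031 0.018; 0.050 0.009 0.043 0.008 -0.031 0.018; 0.055 0.007 0.038 0.008 -0.031 0.018; 0.059 0.005 0.032 0.008 -0.031 0.018; 0.062 0.002 0.026 0.008 -0.031 0.018
```

Request:
servo_tool --commands "0.064 -0.009 -0.033 -0.018 -0.023 0.050; 0.059 -0.017 -0.038 -0.018 -0.023 0.050; 0.053 -0.023 -0.044 -0.018 -0.023 0.050; 0.046 -0.028 -0.049 -0.018 -0.023 0.050; 0.037 -0.032 -0.054 -0.018 -0.023 0.050; 0.028 -0.034 -0.058 -0.018 -0.023 0.050; 0.018 -0.034 -0.062 -0.018 -0.023 0.050; 0.008 -0.033 -0.064 -0.018 -0.023 0.050"

```text
time_s: 20.15
tcp_pos: [0.47, 0.1692, 0.2506]
eef_rot: [[-0.298, 0.955, -0.003], [0.955, 0.298, 0.004], [0.004, -0.002, -1.0]]
ft_force: [0.2, -0.2, -0.6]
grip_width: 1.001
finger_force: 0.0
```

Request:
servo_tool --commands "0 0 0 0 0 0.053; 0 0 0 0 0 0.053; 0 0 0 0 0 0.053; 0 0 0 0 0 0.053; 0 0 0 0 0 0.053; 0 0 0 0 0 0.053; 0 0 0 0 0 0.053; 0 0 0 0 0 0.053"

```text
time_s: 21.15
tcp_pos: [0.4701, 0.1695, 0.2497]
eef_rot: [[0.857, 0.515, -0.006], [0.515, -0.857, 0.004], [-0.003, -0.007, -1.0]]
ft_force: [-0.1, 0.8, -0.5]
grip_width: 1.0
finger_force: 0.0
```

```bash
python3 g.py .53,.175,.13,3,-46,8
python3 - <<'E'
from bench import robot,vision
from h import *
s=robot.get_state();c=vision.camera('wrist');c['p']=s['tcp_pos'];c['R']=s['eef_rot']
pickle.dump(c,open('w2.pkl','wb'))
cv2.imwrite('pics/w2.png',c['pixels'][:,:,::-1])
E
```

```text
t 21.15 p [0.4701 0.1695 0.2497] psi 31.0 z [-0.006  0.004 -1.   ] q [-0.54  0.05  0.11  1.76 -0.01  1.34 -1.46] F [-0.1  0.8 -0.5] g 1.0
17mm 6.7deg/row
0.027 0.013 0.060 0.008 -0.031 0.018; 0.034 0.013 0.056 0.008 -0.031 0.018; 0.040 0.012 0.052 0.008 -0.031 0.018; 0.045 0.011 0.048 0.008 -0.031 0.018; 0.050 0.009 0.043 0.008 -0.031 0.018; 0.055 0.007 0.038 0.008 -0.031 0.018; 0.059 0.005 0.032 0.008 -0.031 0.018; 0.062 0.002 0.026 0.008 -0.031 0.018
```

View pics/w2.png

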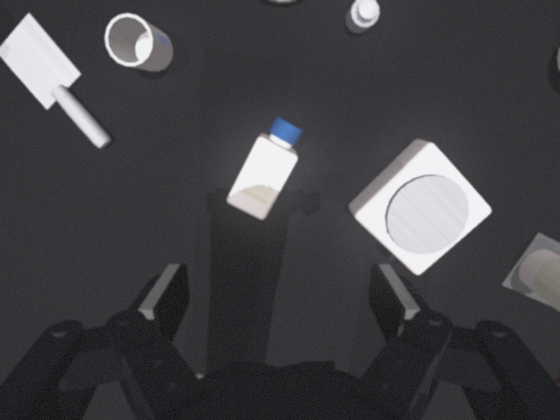

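The wrist view shows the bottle lying flat. Its top-face corners are at about (265,134), (297,155), (263,219) and (228,202), with the cap at (285,131).

Run:
```python
from h import *
from g import pose,rows
c=pickle.load(open('w2.pkl','rb'));T=np.eye(4);T[:3,:3]=c['R'];T[:3,3]=c['p']
b=onz(c,[(265,134),(297,155),(263,219),(228,202)],.05,T);ax=(b[0]+b[1]-b[2]-b[3])/2
print(b,np.linalg.norm(ax),b.mean(0),np.degrees(np.arctan2(ax[1],ax[0])),'cap',onz(c,[(285,131)],.035,T))
h=3
A=np.array([np.cos(np.radians(h)),np.sin(np.radians(h)),0])
# expected pose after laying: base (.415,.185)
R=pose(h,-46);g=np.array([.415,.185,.039])+.043*A;p=g+.019*R[:,2];print('expected tcp',p,'pre',p-.11*R[:,2])
s=c
```

```text
[[0.5032 0.2086 0.05  ]
 [0.5018 0.1674 0.05  ]
 [0.4186 0.1618 0.05  ]
 [0.4158 0.2064 0.05  ]] 0.08538910937584478 [0.45985 0.18605 0.05   ] 2.6177963897273804 cap [[0.516  0.1912 0.035 ]]
expected tcp [0.44429234 0.18653515 0.02580149] pre [0.52331128 0.19067635 0.10221391]
```

```bash
python3 g.py .525,.191,.103,3,-46,8 .4453,.187,.0265,3,-46,8
```

```text
t 21.2 p [0.4701 0.1695 0.2496] psi 30.5 z [-0.006  0.004 -1.   ] q [-0.54  0.05  0.11  1.76 -0.01  1.34 -1.46] F [ 0.3  0.4 -0.4] g 1.002
20mm 6.6deg/row
0.029 0.005 0.073 0.007 -0.031 0.018; 0.037 0.005 0.070 0.007 -0.031 0.018; 0.044 0.004 0.066 0.007 -0.031 0.018; 0.050 0.003 0.061 0.007 -0.031 0.018; 0.056 0.001 0.056 0.007 -0.031 0.018; 0.061 -0.001 0.050 0.007 -0.031 0.018; 0.066 -0.003 0.044 0.007 -0.031 0.018; 0.069 -0.006 0.038 0.007 -0.031 0.018
14mm 0.0deg/row
0 0 0.055 0 0 0; 0 0 0.055 0 0 0; 0 0 0.055 0 0 0; 0 0 0.055 0 0 0; 0 0 0.055 0 0 0; 0 0 0.055 0 0 0; 0 0 0.055 0 0 0; 0 0 0.055 0 0 0
```

Request:
servo_tool --commands "0.029 0.005 0.073 0.007 -0.031 0.018; 0.037 0.005 0.070 0.007 -0.031 0.018; 0.044 0.004 0.066 0.007 -0.031 0.018; 0.050 0.003 0.061 0.007 -0.031 0.018; 0.056 0.001 0.056 0.007 -0.031 0.018; 0.061 -0.001 0.050 0.007 -0.031 0.018; 0.066 -0.003 0.044 0.007 -0.031 0.018; 0.069 -0.006 0.038 0.007 -0.031 0.018"

```text
time_s: 22.2
tcp_pos: [0.5254, 0.1921, 0.1019]
eef_rot: [[0.695, 0.075, -0.715], [0.048, -0.997, -0.058], [-0.718, 0.006, -0.696]]
ft_force: [1.5, -0.2, 1.3]
grip_width: 1.001
finger_force: 0.0
```

```bash
python3 g.py .4453,.187,.0265,3,-46,8
```

```text
t 22.2 p [0.5254 0.1921 0.1019] psi 4.0 z [-0.715 -0.058 -0.696] q [-0.43  0.9   0.18  1.1  -0.29  1.94 -1.74] F [ 1.5 -0.2  1.3] g 1.001
14mm 0.2deg/row
-0.001 -0.001 0.055 0.001 0 0; -0.001 -0.001 0.055 0.001 0 0; -0.001 0 0.055 0.001 0 0; -0.001 0 0.055 0.001 0 0; -0.001 0 0.055 0.001 0 0; -0.001 0 0.055 0.001 0 0; -0.001 0 0.055 0.001 0 0; -0.001 0 0.055 0.001 0 0
```

Request:
servo_tool --commands "-0.001 -0.001 0.055 0.001 0 0; -0.001 -0.001 0.055 0.001 0 0; -0.001 0 0.055 0.001 0 0; -0.001 0 0.055 0.001 0 0; -0.001 0 0.055 0.001 0 0; -0.001 0 0.055 0.001 0 0; -0.001 0 0.055 0.001 0 0; -0.001 0 0.055 0.001 0 0"

```text
time_s: 23.2
tcp_pos: [0.4441, 0.1869, 0.0259]
eef_rot: [[0.697, 0.056, -0.715], [0.047, -0.998, -0.033], [-0.716, -0.011, -0.698]]
ft_force: [0.7, 0.6, 0.5]
grip_width: 1.001
finger_force: 0.0
```

Request:
servo_tool --commands "0 0 0 0 0 0; 0 0 0 0 0 0; 0 0 0 0 0 0; 0 0 0 0 0 0; 0 0 0 0 0 0; 0 0 0 0 0 0; 0 0 0 0 0 0; 0 0 0 0 0 0" --claw 0

```text
time_s: 24.2
tcp_pos: [0.4452, 0.187, 0.0268]
eef_rot: [[0.697, 0.056, -0.714], [0.047, -0.998, -0.033], [-0.715, -0.01, -0.699]]
ft_force: [3.4, 1.1, 5.3]
grip_width: 0.577
finger_force: 42.3
```

```bash
cat > bt.py <<'E'
from g import *
s=robot.get_state();R=s['eef_rot'];x=R[:,1]  # closing axis, bottle axis is normal to it
h=np.arctan2(x[0],-x[1]);A=np.array([np.cos(h),np.sin(h),0]);print('heading',np.degrees(h))
b=R.T@(np.array([.416,.1858,.025])-s['tcp_pos']);b[1]=0;a=R.T@A;np.savez('bt.npz',a=a,b=b);print(a,b)
for H in (15,20,25):
    for F in (43.5,44,44.5,45):
        Q=pose(H,F);ax=Q@a
        if abs(ax[0])<.006: print(H,F,ax.round(3),(np.array([.558,-.3323,.003])-Q@b).round(4))
go((.46,.18,.20,8,0,8),(.47,-.03,.28,15,20,8))
E
python3 bt.py
```

```text
heading 3.2160816185689853
[ 6.98906222e-01  1.33419165e-18 -7.15213320e-01] [-0.01915237  0.          0.02218502]
15 44 [0.006 0.002 1.   ] [ 0.5564 -0.3327  0.0323]
15 44.5 [-0.003 -0.001  1.   ] [ 0.5562 -0.3328  0.0322]
20 44 [0.006 0.002 1.   ] [ 0.5565 -0.3329  0.0323]
20 44.5 [-0.003 -0.001  1.   ] [ 0.5562 -0.3329  0.0322]
25 44 [0.005 0.003 1.   ] [ 0.5565 -0.333   0.0323]
25 44.5 [-0.003 -0.001  1.   ] [ 0.5563 -0.3331  0.0322]
t 24.2 p [0.4452 0.187  0.0268] psi 3.8 z [-0.714 -0.033 -0.699] q [-0.45  0.83  0.16  1.41 -0.3   1.7  -1.72] F [3.4 1.1 5.3] g 0.577
22mm 5.7deg/row
-0.057 0.003 -0.066 -0.002 0.032 -0.003; -0.050 0.003 -0.071 -0.002 0.032 -0.003; -0.043 0.003 -0.076 -0.002 0.032 -0.003; -0.035 0.003 -0.079 -0.002 0.032 -0.003; -0.027 0.003 -0.083 -0.002 0.032 -0.003; -0.019 0.003 -0.085 -0.002 0.032 -0.003; -0.010 0.004 -0.086 -0.002 0.032 -0.003; -0.002 0.004 -0.087 -0.002 0.032 -0.003
28mm 2.6deg/row
-0.010 0.105 -0.040 0.001 0.014 -0.005; -0.009 0.104 -0.041 0.001 0.014 -0.005; -0.009 0.104 -0.041 0.001 0.014 -0.005; -0.009 0.104 -0.042 0.001 0.014 -0.005; -0.009 0.104 -0.043 0.001 0.014 -0.005; -0.008 0.103 -0.043 0.001 0.014 -0.005; -0.008 0.103 -0.044 0.001 0.014 -0.005; -0.008 0.103 -0.045 0.001 0.014 -0.005
```

Request:
servo_tool --commands "-0.057 0.003 -0.066 -0.002 0.032 -0.003; -0.050 0.003 -0.071 -0.002 0.032 -0.003; -0.043 0.003 -0.076 -0.002 0.032 -0.003; -0.035 0.003 -0.079 -0.002 0.032 -0.003; -0.027 0.003 -0.083 -0.002 0.032 -0.003; -0.019 0.003 -0.085 -0.002 0.032 -0.003; -0.010 0.004 -0.086 -0.002 0.032 -0.003; -0.002 0.004 -0.087 -0.002 0.032 -0.003"

```text
time_s: 25.2
tcp_pos: [0.4587, 0.1801, 0.2]
eef_rot: [[0.99, 0.143, 0.01], [0.143, -0.99, -0.006], [0.009, 0.007, -1.0]]
ft_force: [-0.3, 0.4, -2.6]
grip_width: 0.582
finger_force: 42.4
```

Request:
servo_tool --commands "-0.010 0.105 -0.040 0.001 0.014 -0.005; -0.009 0.104 -0.041 0.001 0.014 -0.005; -0.009 0.104 -0.041 0.001 0.014 -0.005; -0.009 0.104 -0.042 0.001 0.014 -0.005; -0.009 0.104 -0.043 0.001 0.014 -0.005; -0.008 0.103 -0.043 0.001 0.014 -0.005; -0.008 0.103 -0.044 0.001 0.014 -0.005; -0.008 0.103 -0.045 0.001 0.014 -0.005"

```text
time_s: 26.2
tcp_pos: [0.4689, -0.0301, 0.2803]
eef_rot: [[0.902, 0.268, 0.339], [0.252, -0.964, 0.089], [0.351, 0.005, -0.937]]
ft_force: [-0.5, -0.5, -2.5]
grip_width: 0.58
finger_force: 42.4
```

```bash
python3 g.py .53,-.30,.28,20,25,8 .5563,-.333,.23,20,44.4,8
```

```text
t 26.2 p [ 0.4689 -0.0301  0.2803] psi 15.6 z [ 0.339  0.089 -0.937] q [-0.48 -0.36  0.41  2.06  0.09  1.07 -1.4 ] F [-0.5 -0.5 -2.5] g 0.58
35mm 0.8deg/row
-0.007 0.138 -0.002 0.001 0.003 -0.003; -0.008 0.138 -0.002 0.001 0.003 -0.003; -0.009 0.138 -0.003 0.001 0.003 -0.003; -0.010 0.138 -0.004 0.001 0.003 -0.003; -0.011 0.138 -0.004 0.001 0.003 -0.003; -0.012 0.138 -0.005 0.001 0.003 -0.003; -0.014 0.138 -0.006 0.001 0.003 -0.003; -0.015 0.137 -0.007 0.001 0.003 -0.003
8mm 2.4deg/row
-0.004 0.020 0.025 0 0.013 0; -0.006 0.020 0.025 0 0.013 0; -0.007 0.020 0.025 0 0.013 0; -0.008 0.020 0.025 0 0.013 0; -0.009 0.020 0.024 0 0.013 0; -0.010 0.020 0.024 0 0.013 0; -0.011 0.020 0.024 0 0.013 0; -0.012 0.020 0.023 0 0.013 0
```

Request:
servo_tool --commands "-0.007 0.138 -0.002 0.001 0.003 -0.003; -0.008 0.138 -0.002 0.001 0.003 -0.003; -0.009 0.138 -0.003 0.001 0.003 -0.003; -0.010 0.138 -0.004 0.001 0.003 -0.003; -0.011 0.138 -0.004 0.001 0.003 -0.003; -0.012 0.138 -0.005 0.001 0.003 -0.003; -0.014 0.138 -0.006 0.001 0.003 -0.003; -0.015 0.137 -0.007 0.001 0.003 -0.003"

```text
time_s: 27.2
tcp_pos: [0.5306, -0.2994, 0.2824]
eef_rot: [[0.85, 0.344, 0.399], [0.317, -0.939, 0.136], [0.422, 0.011, -0.907]]
ft_force: [-0.5, 0.6, -3.1]
grip_width: 0.58
finger_force: 42.4
```

Request:
servo_tool --commands "-0.004 0.020 0.025 0 0.013 0; -0.006 0.020 0.025 0 0.013 0; -0.007 0.020 0.025 0 0.013 0; -0.008 0.020 0.025 0 0.013 0; -0.009 0.020 0.024 0 0.013 0; -0.010 0.020 0.024 0 0.013 0; -0.011 0.020 0.024 0 0.013 0; -0.012 0.020 0.023 0 0.013 0"

```text
time_s: 28.2
tcp_pos: [0.5559, -0.3327, 0.2311]
eef_rot: [[0.679, 0.343, 0.65], [0.255, -0.939, 0.229], [0.689, 0.01, -0.725]]
ft_force: [1.5, 1.0, -2.1]
grip_width: 0.579
finger_force: 42.7
```

```bash
python3 g.py .5563,-.333,.12,20,44.4,8
```

```text
t 28.2 p [ 0.5559 -0.3327  0.2311] psi 20.6 z [ 0.65   0.229 -0.725] q [-0.09  0.31  1.05  1.87 -1.14  1.15  0.23] F [ 1.5  1.  -2.1] g 0.579
14mm 0.1deg/row
-0.038 0 0.040 0 0.001 0; -0.038 0 0.040 0 0.001 0; -0.038 0 0.040 0 0.001 0; -0.038 0 0.040 0 0.001 0; -0.038 0 0.040 0 0.001 0; -0.039 0 0.040 0 0.001 0; -0.039 0 0.040 0 0.001 0; -0.039 0 0.040 0 0.001 0
```

Request:
servo_tool --commands "-0.038 0 0.040 0 0.001 0; -0.038 0 0.040 0 0.001 0; -0.038 0 0.040 0 0.001 0; -0.038 0 0.040 0 0.001 0; -0.038 0 0.040 0 0.001 0; -0.039 0 0.040 0 0.001 0; -0.039 0 0.040 0 0.001 0; -0.039 0 0.040 0 0.001 0"

```text
time_s: 29.2
tcp_pos: [0.5574, -0.3335, 0.1203]
eef_rot: [[0.662, 0.343, 0.666], [0.25, -0.939, 0.235], [0.706, 0.011, -0.708]]
ft_force: [-0.4, -0.6, -3.1]
grip_width: 0.582
finger_force: 42.7
```

```bash
python3 g.py .5563,-.333,.05,20,44.4,8
python3 - <<'E'
from bench import vision
from h import *
c=vision.camera('top');pickle.dump(c,open('t3.pkl','wb'))
crop(c['pixels'],330,165,145,110,5,'pics/t3.png')
E
```

```text
t 29.2 p [ 0.5574 -0.3335  0.1203] psi 20.7 z [ 0.666  0.235 -0.708] q [ 0.33  0.39  0.57  1.95 -1.26  0.98  0.45] F [-0.4 -0.6 -3.1] g 0.582
9mm 0.1deg/row
-0.025 -0.001 0.025 0 0 0; -0.025 -0.001 0.025 0 0 0; -0.025 -0.001 0.025 0 0 0; -0.025 -0.001 0.025 0 0 0; -0.025 -0.001 0.025 0 0 0; -0.025 -0.001 0.025 0 0 0; -0.025 0 0.025 0 0 0; -0.025 0 0.025 0 0 0
```

View pics/t3.png

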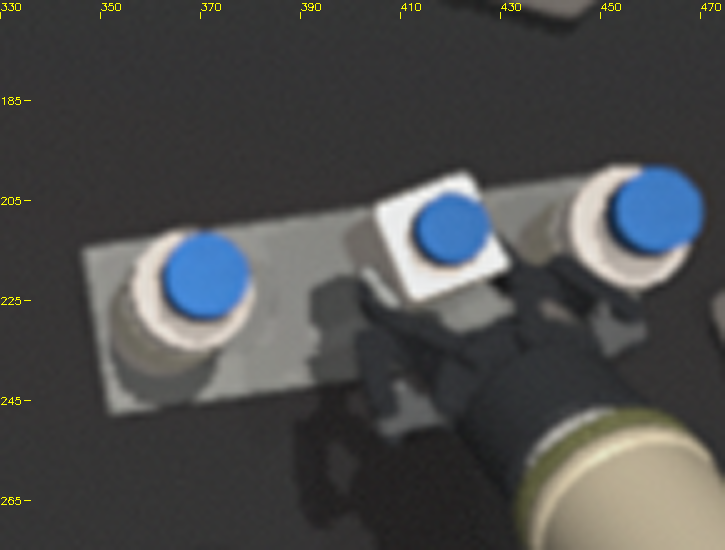

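The bottle is upright between the round bottles. Its cap is at crop (451,228), and the shoulder square has corners (377,205), (466,172), (511,265) and (413,300).

```bash
python3 - <<'E'
from h import *
c=pickle.load(open('t3.pkl','rb'))
R=lambda a:(np.array(a,float)+.5)/5-.5+[330,165]
print(onz(c,R([(451,228)]),.203),onz(c,R([(377,205),(466,172),(511,265),(413,300)]),.177).mean(0))
print(onz(c,R([(207,275),(656,210)]),.16))
z=np.load('bt.npz');from g import *
s=robot.get_state();print('base pred',s['tcp_pos']+s['eef_rot']@z['b'],s['eef_rot']@z['a'])
E
python3 g.py .5563,-.333,.05,20,44.4,8
```

```text
[[ 0.5575 -0.331   0.203 ]] [ 0.55855  -0.332925  0.177   ]
[[ 0.5437 -0.2235  0.16  ]
 [ 0.5723 -0.4406  0.16  ]]
base pred [ 0.55857601 -0.33265255  0.08924686] [-0.011904    0.00549927  0.99991402]
t 29.25 p [ 0.5565 -0.3331  0.1185] psi 20.6 z [ 0.665  0.236 -0.709] q [ 0.33  0.39  0.56  1.95 -1.26  0.98  0.45] F [-0.4  0.6 -3.8] g 0.58
9mm 0.1deg/row
-0.024 0 0.024 0 0 0; -0.024 0 0.024 0 0 0; -0.024 0 0.024 0 0 0; -0.024 0 0.024 0 0 0; -0.024 0 0.024 0 0 0; -0.024 0 0.024 0 0 0; -0.024 0 0.024 0 0 0; -0.024 0 0.024 0 0 0
```

Request:
servo_tool --commands "-0.028 0 0.028 0 0 0; -0.028 0 0.028 0 0 0; -0.028 0 0.028 0 0 0; -0.028 0 0.028 0 0 0; -0.028 0 0.028 0 0 0; -0.028 0 0.028 0 0 0; -0.020 0 0.020 0 0 0; -0.010 0 0.010 0 0 0"

```text
time_s: 30.25
tcp_pos: [0.5574, -0.3346, 0.0509]
eef_rot: [[0.662, 0.342, 0.666], [0.249, -0.94, 0.235], [0.707, 0.011, -0.708]]
ft_force: [-0.1, 0.2, -3.0]
grip_width: 0.58
finger_force: 42.7
```

```bash
python3 g.py .5563,-.333,.033,20,44.4,4; python3 -c "
from g import *
z=np.load('bt.npz');s=robot.get_state();print('base pred',s['tcp_pos']+s['eef_rot']@z['b'],s['eef_rot']@z['a'])"
```

```text
t 30.25 p [ 0.5574 -0.3346  0.0509] psi 20.6 z [ 0.666  0.235 -0.708] q [ 0.67  0.47  0.17  1.95 -1.26  0.82  0.56] F [-0.1  0.2 -3. ] g 0.58
5mm 0.2deg/row
-0.013 -0.002 0.012 0.001 -0.001 0.001; -0.013 -0.002 0.012 0.001 -0.001 0.001; -0.013 -0.002 0.012 0.001 -0.001 0.001; -0.013 -0.002 0.012 0.001 -0.001 0.001; 0 0 0 0 0 0; 0 0 0 0 0 0; 0 0 0 0 0 0; 0 0 0 0 0 0
base pred [ 0.5594922  -0.33417901  0.02167696] [-0.01377147  0.00616266  0.99988618]
```

Request:
servo_tool --commands "-0.013 -0.002 0.012 0.001 -0.001 0.001; -0.013 -0.002 0.012 0.001 -0.001 0.001; -0.013 -0.002 0.012 0.001 -0.001 0.001; -0.010 0 0.010 0 0 0; -0.003 0 0.003 0 0 0; -0.003 0 0.003 0 0 0; 0 0 0 0 0 0; 0 0 0 0 0 0"

```text
time_s: 31.25
tcp_pos: [0.5571, -0.3335, 0.034]
eef_rot: [[0.67, 0.343, 0.659], [0.243, -0.939, 0.242], [0.702, -0.002, -0.712]]
ft_force: [-5.1, 2.3, 9.4]
grip_width: 0.581
finger_force: 43.7
```

```bash
python3 -c "
from g import *
z=np.load('bt.npz');s=st();print('base pred',s['tcp_pos']+s['eef_rot']@z['b'],s['eef_rot']@z['a'])"
```

```text
t 31.25 p [ 0.5571 -0.3335  0.034 ] psi 20.0 z [ 0.659  0.242 -0.712] q [ 0.7   0.5   0.13  1.95 -1.26  0.81  0.57] F [-5.1  2.3  9.4] g 0.581
base pred [ 0.55891649 -0.33282037  0.00474821] [-0.00320986 -0.00289154  0.99999067]
```

Request:
servo_tool --commands "0 0 0 0 0 0; 0 0 0 0 0 0; 0 0 0 0 0 0; 0 0 0 0 0 0; 0 0 -0.05 0 0 0; 0 0 -0.15 0 0 0; 0 0 -0.2 0 0 0; 0 0 -0.2 0 0 0" --claw 0.85

```text
time_s: 32.25
tcp_pos: [0.4561, -0.3702, 0.1411]
eef_rot: [[0.672, 0.342, 0.657], [0.243, -0.94, 0.241], [0.7, -0.002, -0.714]]
ft_force: [0.5, -0.7, 0.9]
grip_width: 0.85
finger_force: 0.0
```

```bash
python3 g.py .45,-.15,.25,0,0,8
python3 - <<'E'
from bench import vision
from h import *
c=vision.camera('top');pickle.dump(c,open('t4.pkl','wb'))
# blue blobs
m=cv2.inRange(cv2.cvtColor(c['pixels'],cv2.COLOR_RGB2HSV),(95,120,80),(125,255,255))
n,_,s,ce=cv2.connectedComponentsWithStats(m)
for i in range(1,n):
    if s[i,4]>80: print(s[i,4],ce[i].round(1),onz(c,[ce[i]],.115),onz(c,[ce[i]],.16))
E
```

```text
t 32.25 p [ 0.4561 -0.3702  0.1411] psi 19.9 z [ 0.657  0.241 -0.714] q [ 0.78  0.28  0.26  1.98 -1.04  1.03  0.43] F [ 0.5 -0.7  0.9] g 0.85
31mm 6.1deg/row
0.063 -0.105 -0.014 -0.005 -0.031 0.013; 0.057 -0.107 -0.022 -0.005 -0.031 0.013; 0.050 -0.109 -0.029 -0.005 -0.031 0.013; 0.042 -0.110 -0.035 -0.005 -0.031 0.013; 0.034 -0.111 -0.041 -0.005 -0.031 0.013; 0.025 -0.111 -0.046 -0.005 -0.031 0.013; 0.016 -0.111 -0.049 -0.005 -0.031 0.013; 0.007 -0.111 -0.052 -0.005 -0.031 0.013
111 [303.9 126.7] [[ 0.7961 -0.0687  0.115 ]] [[ 0.7808 -0.0668  0.16  ]]
245 [461.1 206.6] [[ 0.5805 -0.4561  0.115 ]] [[ 0.5724 -0.4414  0.16  ]]
131 [411.4 216.4] [[ 0.5575 -0.3313  0.115 ]] [[ 0.5502 -0.3207  0.16  ]]
215 [370.6 219.9] [[ 0.55   -0.2297  0.115 ]] [[ 0.5429 -0.2224  0.16  ]]
```

```bash
python3 g.py .43,-.17,.27,40,0,8 .47,.12,.24,70,0,8 .5157,.366,.12,79.1,0,8
python3 - <<'E'
from h import *
c=pickle.load(open('cam0.pkl','rb'))['top'];print(onz(c,[(140,287),(117,273),(93,257),(80,268)],.008))
E
```

```text
t 32.3 p [ 0.4529 -0.3752  0.1456] psi 19.8 z [ 0.66   0.233 -0.714] q [ 0.78  0.27  0.27  1.97 -1.03  1.03  0.43] F [-1.9 -6.7  2.7] g 0.848
30mm 6.1deg/row
0.061 -0.100 -0.028 0.006 -0.031 -0.013; 0.062 -0.098 -0.032 0.006 -0.031 -0.013; 0.063 -0.096 -0.036 0.006 -0.031 -0.013; 0.063 -0.094 -0.041 0.006 -0.031 -0.013; 0.063 -0.092 -0.045 0.006 -0.031 -0.013; 0.062 -0.091 -0.050 0.006 -0.031 -0.013; 0.061 -0.089 -0.054 0.006 -0.031 -0.013; 0.059 -0.087 -0.058 0.006 -0.031 -0.013
37mm 3.7deg/row
0.109 -0.098 0.015 0 0 -0.021; 0.115 -0.091 0.015 0 0 -0.021; 0.120 -0.083 0.015 0 0 -0.021; 0.126 -0.075 0.015 0 0 -0.021; 0.130 -0.067 0.015 0 0 -0.021; 0.134 -0.058 0.015 0 0 -0.021; 0.138 -0.049 0.015 0 0 -0.021; 0.141 -0.040 0.015 0 0 -0.021
35mm 1.1deg/row
0.123 -0.021 0.060 0 0 -0.006; 0.124 -0.018 0.060 0 0 -0.006; 0.124 -0.016 0.060 0 0 -0.006; 0.124 -0.013 0.060 0 0 -0.006; 0.125 -0.011 0.060 0 0 -0.006; 0.125 -0.008 0.060 0 0 -0.006; 0.125 -0.006 0.060 0 0 -0.006; 0.125 -0.003 0.060 0 0 -0.006
[[0.3956 0.371  0.008 ]
 [0.4333 0.4339 0.008 ]
 [0.4769 0.5004 0.008 ]
 [0.448  0.5338 0.008 ]]
```

Request:
servo_tool --commands "0.061 -0.100 -0.028 0.006 -0.031 -0.013; 0.062 -0.098 -0.032 0.006 -0.031 -0.013; 0.063 -0.096 -0.036 0.006 -0.031 -0.013; 0.063 -0.094 -0.041 0.006 -0.031 -0.013; 0.063 -0.092 -0.045 0.006 -0.031 -0.013; 0.062 -0.091 -0.050 0.006 -0.031 -0.013; 0.061 -0.089 -0.054 0.006 -0.031 -0.013; 0.059 -0.087 -0.058 0.006 -0.031 -0.013" --claw 1

```text
time_s: 33.3
tcp_pos: [0.4347, -0.1657, 0.2671]
eef_rot: [[0.765, 0.644, -0.02], [0.644, -0.765, 0.007], [-0.011, -0.018, -1.0]]
ft_force: [0.2, -0.5, -0.5]
grip_width: 1.002
finger_force: 0.0
```

Request:
servo_tool --commands "0.109 -0.098 0.015 0 0 -0.021; 0.115 -0.091 0.015 0 0 -0.021; 0.120 -0.083 0.015 0 0 -0.021; 0.126 -0.075 0.015 0 0 -0.021; 0.130 -0.067 0.015 0 0 -0.021; 0.134 -0.058 0.015 0 0 -0.021; 0.138 -0.049 0.015 0 0 -0.021; 0.141 -0.040 0.015 0 0 -0.021"

```text
time_s: 34.3
tcp_pos: [0.4739, 0.125, 0.2382]
eef_rot: [[0.336, 0.942, -0.018], [0.942, -0.336, 0.009], [0.003, -0.02, -1.0]]
ft_force: [0.9, -0.3, 0.4]
grip_width: 1.003
finger_force: 0.0
```

```bash
python3 g.py .5157,.366,.12,79.1,0,8
```

```text
t 34.3 p [0.4739 0.125  0.2382] psi 70.4 z [-0.018  0.009 -1.   ] q [-0.02  0.06 -0.34  1.77  0.01  1.33 -0.7 ] F [ 0.9 -0.3  0.4] g 1.003
34mm 1.1deg/row
0.120 -0.020 0.060 -0.001 0 -0.006; 0.121 -0.017 0.060 -0.001 0 -0.006; 0.121 -0.015 0.060 -0.001 0 -0.006; 0.121 -0.013 0.060 -0.001 0 -0.006; 0.122 -0.011 0.059 -0.001 0 -0.006; 0.122 -0.009 0.059 -0.001 0 -0.006; 0.122 -0.007 0.059 -0.001 0 -0.006; 0.122 -0.004 0.059 -0.001 0 -0.006
```

Request:
servo_tool --commands "0.120 -0.020 0.060 -0.001 0 -0.006; 0.121 -0.017 0.060 -0.001 0 -0.006; 0.121 -0.015 0.060 -0.001 0 -0.006; 0.121 -0.013 0.060 -0.001 0 -0.006; 0.122 -0.011 0.059 -0.001 0 -0.006; 0.122 -0.009 0.059 -0.001 0 -0.006; 0.122 -0.007 0.059 -0.001 0 -0.006; 0.122 -0.004 0.059 -0.001 0 -0.006"

```text
time_s: 35.3
tcp_pos: [0.5168, 0.3657, 0.12]
eef_rot: [[0.192, 0.981, 0.006], [0.981, -0.192, 0.002], [0.004, 0.006, -1.0]]
ft_force: [0.6, -0.1, -0.1]
grip_width: 0.997
finger_force: 0.0
```

```bash
python3 g.py .5157,.366,.022,79.1,0,8
```

```text
t 35.3 p [0.5168 0.3657 0.12  ] psi 78.9 z [ 0.006  0.002 -1.   ] q [-0.34  0.46 -0.45  1.56  0.22  1.16 -1.03] F [ 0.6 -0.1 -0.1] g 0.997
12mm 0.1deg/row
0 -0.001 0.049 0 0 0; 0 -0.001 0.049 0 0 0; 0 -0.001 0.049 0 0 0; 0 -0.001 0.049 0 0 0; 0 -0.001 0.049 0 0 0; 0 -0.001 0.049 0 0 0; 0 -0.001 0.049 0 0 0; 0 -0.001 0.049 0 0 0
```

Request:
servo_tool --commands "0 -0.001 0.049 0 0 0; 0 -0.001 0.049 0 0 0; 0 -0.001 0.049 0 0 0; 0 -0.001 0.049 0 0 0; 0 -0.001 0.049 0 0 0; 0 -0.001 0.049 0 0 0; 0 -0.001 0.049 0 0 0; 0 -0.001 0.049 0 0 0"

```text
time_s: 36.3
tcp_pos: [0.5148, 0.3663, 0.0214]
eef_rot: [[0.191, 0.982, 0.005], [0.982, -0.191, 0.003], [0.004, 0.005, -1.0]]
ft_force: [0.3, 0.3, 0.3]
grip_width: 1.004
finger_force: 0.0
```

Request:
servo_tool --commands "0 0 0 0 0 0; 0 0 0 0 0 0; 0 0 0 0 0 0; 0 0 0 0 0 0; 0 0 0 0 0 0; 0 0 0 0 0 0; 0 0 0 0 0 0; 0 0 0 0 0 0" --claw 0 --newtons 25

```text
time_s: 37.3
tcp_pos: [0.5152, 0.3666, 0.0227]
eef_rot: [[0.191, 0.982, 0.006], [0.982, -0.191, 0.004], [0.005, 0.005, -1.0]]
ft_force: [0.4, -0.5, 6.0]
grip_width: 0.542
finger_force: 26.0
```

```bash
python3 g.py .5157,.366,.14,79.1,0,4 .541,.1088,.12,79.1,0,8
```

```text
t 37.3 p [0.5152 0.3666 0.0227] psi 79.0 z [ 0.006  0.004 -1.   ] q [-0.37  0.57 -0.42  1.63  0.27  0.99 -1.07] F [ 0.4 -0.5  6. ] g 0.542
29mm 0.1deg/row
0 0.001 -0.117 0 0 0; 0 0.001 -0.117 0 0 0; 0 0.001 -0.117 0 0 0; 0 0.001 -0.117 0 0 0; 0 0 0 0 0 0; 0 0 0 0 0 0; 0 0 0 0 0 0; 0 0 0 0 0 0
32mm 0.0deg/row
-0.124 0.037 0.010 0 0 0; -0.124 0.037 0.010 0 0 0; -0.124 0.037 0.010 0 0 0; -0.124 0.037 0.010 0 0 0; -0.124 0.037 0.010 0 0 0; -0.124 0.037 0.010 0 0 0; -0.124 0.037 0.010 0 0 0; -0.124 0.037 0.010 0 0 0
```

Request:
servo_tool --commands "0 0 -0.04 0 0 0; 0 0.001 -0.1 0 0 0; 0 0.001 -0.11 0 0 0; -0.03 0.011 -0.1 0 0 0; -0.07 0.02 -0.08 0 0 0; -0.1 0.03 -0.03 0 0 0; -0.12 0.036 0 0 0 0; -0.12 0.036 0 0 0 0"

```text
time_s: 38.3
tcp_pos: [0.5261, 0.2504, 0.1371]
eef_rot: [[0.191, 0.982, 0.005], [0.982, -0.191, 0.003], [0.004, 0.005, -1.0]]
ft_force: [-1.2, 0.5, 0.1]
grip_width: 0.543
finger_force: 25.8
```

```bash
python3 g.py .541,.1088,.09,79.1,0,7
```

```text
t 38.3 p [0.5261 0.2504 0.1371] psi 79.0 z [ 0.005  0.003 -1.   ] q [-0.16  0.34 -0.43  1.68  0.15  1.15 -0.83] F [-1.2  0.5  0.1] g 0.543
21mm 0.1deg/row
-0.078 0.024 0.027 0 0 0; -0.078 0.024 0.027 0 0 0; -0.078 0.024 0.027 0 0 0; -0.078 0.024 0.027 0 0 0; -0.078 0.024 0.027 0 0 0; -0.078 0.024 0.027 0 0 0; -0.078 0.024 0.027 0 0 0; 0 0 0 0 0 0
```

Request:
servo_tool --commands "-0.09 0.027 0 0 0 0; -0.09 0.027 0 0 0 0; -0.09 0.027 0.02 0 0 0; -0.09 0.027 0.03 0 0 0; -0.09 0.027 0.04 0 0 0; -0.06 0.02 0.05 0 0 0; -0.036 0.013 0.05 0 0 0; 0 0 0 0 0 0"

```text
time_s: 39.3
tcp_pos: [0.541, 0.1092, 0.0878]
eef_rot: [[0.192, 0.981, 0.003], [0.981, -0.192, 0.003], [0.004, 0.003, -1.0]]
ft_force: [-0.0, 0.1, -0.2]
grip_width: 0.541
finger_force: 25.8
```

```bash
python3 g.py .541,.1088,.028,79.1,0,6;  python3 - <<'E'
from bench import robot,vision
from h import *
c=vision.camera('top');pickle.dump(c,open('t5.pkl','wb'))
crop(c['pixels'],205,170,130,110,6,'pics/t5.png')
E
```

```text
t 39.3 p [0.541  0.1092 0.0878] psi 78.9 z [ 0.003  0.003 -1.   ] q [ 0.03  0.32 -0.36  1.81  0.13  1.03 -0.57] F [-0.   0.1 -0.2] g 0.541
10mm 0.1deg/row
0 0 0.040 0 0 0; 0 0 0.040 0 0 0; 0 0 0.040 0 0 0; 0 0 0.040 0 0 0; 0 0 0.040 0 0 0; 0 0 0.040 0 0 0; 0 0 0 0 0 0; 0 0 0 0 0 0
```

View pics/t5.png

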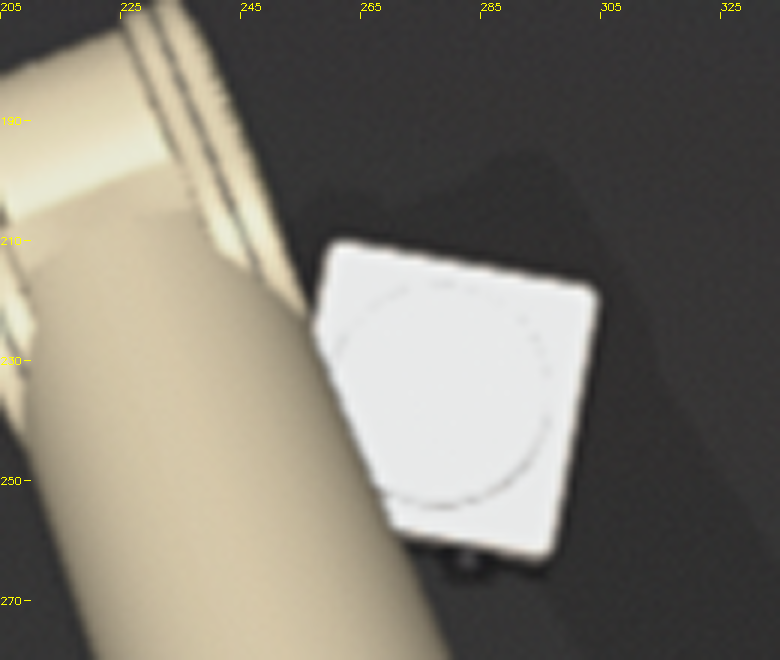

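The arm hides the beaker in this view. The stirrer hasn't moved, so I'll lower it.

Request:
servo_tool --commands "0 0 0.05 0 0 0; 0 0 0.05 0 0 0; 0 0 0.05 0 0 0; 0 0 0.05 0 0 0; 0 0 0.04 0 0 0; 0 0 0.013 0 0 0; 0 0 0.006 0 0 0; 0 0 0.004 0 0 0"

```text
time_s: 40.35
tcp_pos: [0.5424, 0.1099, 0.0236]
eef_rot: [[0.191, 0.982, 0.006], [0.982, -0.191, 0.003], [0.004, 0.005, -1.0]]
ft_force: [-0.5, -0.6, -1.3]
grip_width: 0.545
finger_force: 25.8
```

Request:
servo_tool --commands "0 0 0 0 0 0; 0 0 0 0 0 0; 0 0 0 0 0 0; 0 0 0 0 0 0; 0 0 -0.03 0 0 0; 0 0 -0.1 0 0 0; 0 0 -0.15 0 0 0; 0 0 -0.15 0 0 0" --claw 0.85

```text
time_s: 41.35
tcp_pos: [0.5414, 0.1095, 0.1324]
eef_rot: [[0.191, 0.982, 0.006], [0.982, -0.191, 0.003], [0.004, 0.005, -1.0]]
ft_force: [0.1, -0.2, 0.4]
grip_width: 0.848
finger_force: 0.0
```

```bash
python3 g.py .41,-.05,.20,40,0,8
python3 - <<'E'
from bench import robot,vision
from h import *
s=robot.get_state();c=vision.camera('wrist');c['p']=s['tcp_pos'];c['R']=s['eef_rot'];pickle.dump(c,open('w6.pkl','wb'))
cv2.imwrite('pics/w6.png',c['pixels'][:,:,::-1])
E
```

```text
t 41.35 p [0.5414 0.1095 0.1324] psi 79.0 z [ 0.006  0.003 -1.   ] q [ 0.04  0.27 -0.37  1.77  0.11  1.12 -0.56] F [ 0.1 -0.2  0.4] g 0.848
27mm 4.9deg/row
-0.091 -0.049 -0.034 0 0 0.027; -0.095 -0.041 -0.034 0 0 0.027; -0.098 -0.033 -0.034 0 0 0.027; -0.100 -0.025 -0.034 0 0 0.027; -0.102 -0.016 -0.034 0 0 0.027; -0.103 -0.007 -0.034 0 0 0.027; -0.103 0.001 -0.034 0 0 0.027; -0.103 0.010 -0.034 0 0 0.027
```

View pics/w6.png

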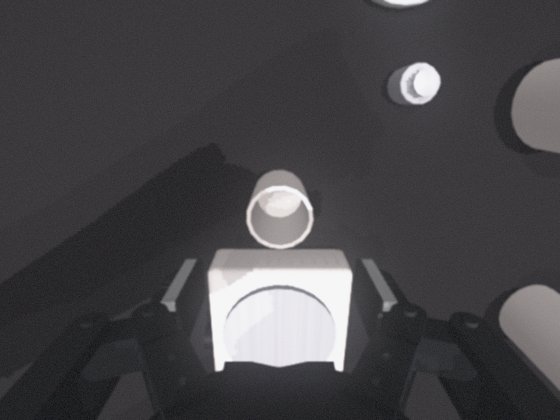

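```bash
python3 g.py .44,-.05,.2,33,0,8 .3866,-.2361,.10,-10.9,0,8
python3 - <<'E'
from h import *
c=pickle.load(open('w6.pkl','rb'));T=np.eye(4);T[:3,:3]=c['R'];T[:3,3]=c['p']
b=onz(c,[(280,217)],.064,T)[0];print(b)
th=-.1907;d=b[:2]-[.52035,.001775];print('stirrer frame',d@[np.cos(th),np.sin(th)],d@[-np.sin(th),np.cos(th)])
print(onz(c,[(212,254),(350,254)],.055,T))
E
```

```text
t 41.4 p [0.5438 0.1103 0.1377] psi 79.0 z [ 0.012  0.005 -1.   ] q [ 0.04  0.27 -0.37  1.76  0.11  1.12 -0.56] F [3.1 1.3 4.1] g 0.851
25mm 5.7deg/row
-0.088 -0.035 -0.032 0 0 0.032; -0.091 -0.026 -0.032 0 0 0.032; -0.094 -0.017 -0.032 0 0 0.032; -0.095 -0.008 -0.032 0 0 0.032; -0.095 0.002 -0.032 0 0 0.032; -0.095 0.011 -0.031 0 0 0.032; -0.093 0.021 -0.031 0 0 0.032; -0.091 0.030 -0.031 0 0 0.032
27mm 5.5deg/row
-0.073 0.063 0.050 0 0 0.030; -0.067 0.070 0.050 0 0 0.030; -0.060 0.076 0.050 0 0 0.030; -0.052 0.082 0.050 0 0 0.030; -0.044 0.086 0.050 0 0 0.030; -0.036 0.090 0.050 0 0 0.030; -0.027 0.093 0.050 0 0 0.030; -0.018 0.095 0.050 0 0 0.030
[0.5428 0.1122 0.064 ]
stirrer frame 0.00111237692528886 0.11267850612506398
[[0.4848 0.0893 0.055 ]
 [0.5899 0.0686 0.055 ]]
```

The wrist view shows the beaker upright at the stirrer's left side, with its rim centre at (280,217). Next is the jar.

Request:
servo_tool --commands "-0.088 -0.035 -0.032 0 0 0.032; -0.091 -0.026 -0.032 0 0 0.032; -0.094 -0.017 -0.032 0 0 0.032; -0.095 -0.008 -0.032 0 0 0.032; -0.095 0.002 -0.032 0 0 0.032; -0.095 0.011 -0.031 0 0 0.032; -0.093 0.021 -0.031 0 0 0.032; -0.091 0.030 -0.031 0 0 0.032" --claw 1

```text
time_s: 42.4
tcp_pos: [0.4372, -0.0512, 0.1936]
eef_rot: [[0.841, 0.54, 0.006], [0.54, -0.841, 0.003], [0.007, 0.001, -1.0]]
ft_force: [-0.1, -0.8, 0.4]
grip_width: 1.002
finger_force: 0.0
```

```bash
python3 g.py .3866,-.2361,.10,-10.9,0,8
```

```text
t 42.4 p [ 0.4372 -0.0512  0.1936] psi 32.7 z [ 0.006  0.003 -1.   ] q [ 0.22 -0.04 -0.2   1.97 -0.01  1.21 -0.97] F [-0.1 -0.8  0.4] g 1.002
27mm 5.5deg/row
-0.072 0.064 0.046 0 0 0.030; -0.065 0.071 0.046 0 0 0.030; -0.058 0.076 0.046 0 0 0.030; -0.050 0.082 0.047 0 0 0.030; -0.042 0.086 0.047 0 0 0.030; -0.034 0.090 0.047 0 0 0.030; -0.025 0.092 0.047 0 0 0.030; -0.016 0.094 0.047 0 0 0.030
```

Request:
servo_tool --commands "-0.072 0.064 0.046 0 0 0.030; -0.065 0.071 0.046 0 0 0.030; -0.058 0.076 0.046 0 0 0.030; -0.050 0.082 0.047 0 0 0.030; -0.042 0.086 0.047 0 0 0.030; -0.034 0.090 0.047 0 0 0.030; -0.025 0.092 0.047 0 0 0.030; -0.016 0.094 0.047 0 0 0.030"

```text
time_s: 43.4
tcp_pos: [0.3888, -0.2363, 0.0989]
eef_rot: [[0.983, -0.182, 0.006], [-0.182, -0.983, 0.003], [0.006, -0.004, -1.0]]
ft_force: [-0.4, -0.8, -0.5]
grip_width: 1.002
finger_force: 0.0
```

```bash
python3 g.py .3866,-.2361,.014,-10.9,0,8
```

```text
t 43.4 p [ 0.3888 -0.2363  0.0989] psi -10.5 z [ 0.006  0.003 -1.   ] q [ 0.44  0.08  0.01  2.05 -0.01  1.   -1.3 ] F [-0.4 -0.8 -0.5] g 1.002
11mm 0.1deg/row
-0.001 0 0.042 0 0 0; -0.001 0 0.042 0 0 0; -0.001 0 0.042 0 0 0; -0.001 0 0.042 0 0 0; -0.001 0 0.042 0 0 0; -0.001 0 0.042 0 0 0; -0.001 0 0.042 0 0 0; -0.001 0 0.042 0 0 0
```

Request:
servo_tool --commands "-0.001 0 0.042 0 0 0; -0.001 0 0.042 0 0 0; -0.001 0 0.042 0 0 0; -0.001 0 0.042 0 0 0; -0.001 0 0.042 0 0 0; -0.001 0 0.042 0 0 0; -0.001 0 0.042 0 0 0; -0.001 0 0.042 0 0 0"

```text
time_s: 44.4
tcp_pos: [0.3873, -0.2349, 0.0141]
eef_rot: [[0.984, -0.179, 0.005], [-0.179, -0.984, 0.003], [0.005, -0.004, -1.0]]
ft_force: [0.8, 0.9, 0.6]
grip_width: 1.001
finger_force: 0.0
```

Request:
servo_tool --commands "0 0 0 0 0 0; 0 0 0 0 0 0; 0 0 0 0 0 0; 0 0 0 0 0 0; 0 0 0 0 0 0; 0 0 0 0 0 0; 0 0 0 0 0 0; 0 0 0 0 0 0" --claw 0 --newtons 35

```text
time_s: 45.4
tcp_pos: [0.3875, -0.235, 0.0151]
eef_rot: [[0.984, -0.179, 0.006], [-0.179, -0.984, 0.003], [0.005, -0.004, -1.0]]
ft_force: [0.2, 0.8, 5.9]
grip_width: 0.64
finger_force: 37.4
```

```bash
python3 g.py .40,-.22,.17,-10.9,0,8 .60,-.03,.17,-10.9,0,8
```

```text
t 45.4 p [ 0.3875 -0.235   0.0151] psi -10.3 z [ 0.006  0.003 -1.   ] q [ 0.44  0.21  0.01  2.12 -0.01  0.8  -1.29] F [0.2 0.8 5.9] g 0.64
20mm 0.1deg/row
0.005 -0.009 -0.077 0 0 0; 0.005 -0.009 -0.077 0 0 0; 0.005 -0.009 -0.077 0 0 0; 0.005 -0.009 -0.077 0 0 0; 0.005 -0.009 -0.077 0 0 0; 0.005 -0.009 -0.077 0 0 0; 0.005 -0.009 -0.077 0 0 0; 0.005 -0.009 -0.077 0 0 0
34mm 0.0deg/row
0.080 -0.112 0 0 0 0; 0.080 -0.112 0 0 0 0; 0.080 -0.112 0 0 0 0; 0.080 -0.112 0 0 0 0; 0.080 -0.112 0 0 0 0; 0.080 -0.112 0 0 0 0; 0.080 -0.112 0 0 0 0; 0.080 -0.112 0 0 0 0
```

Request:
servo_tool --commands "0 0 -0.04 0 0 0; 0.005 -0.009 -0.08 0 0 0; 0.005 -0.009 -0.09 0 0 0; 0.005 -0.009 -0.09 0 0 0; 0.005 -0.009 -0.09 0 0 0; 0.005 -0.009 -0.09 0 0 0; 0.005 -0.009 -0.09 0 0 0; 0.005 -0.009 -0.05 0 0 0"

```text
time_s: 46.4
tcp_pos: [0.398, -0.2215, 0.1711]
eef_rot: [[0.984, -0.179, 0.006], [-0.179, -0.984, 0.003], [0.006, -0.004, -1.0]]
ft_force: [-0.1, -0.4, -2.1]
grip_width: 0.641
finger_force: 37.4
```

Request:
servo_tool --commands "0.080 -0.112 0 0 0 0; 0.080 -0.112 0 0 0 0; 0.080 -0.112 0 0 0 0; 0.080 -0.112 0 0 0 0; 0.080 -0.112 0 0 0 0; 0.080 -0.112 0 0 0 0; 0.080 -0.112 0 0 0 0; 0.080 -0.112 0 0 0 0"

```text
time_s: 47.4
tcp_pos: [0.5957, -0.029, 0.1711]
eef_rot: [[0.984, -0.179, 0.004], [-0.179, -0.984, 0.003], [0.004, -0.004, -1.0]]
ft_force: [-0.4, -0.7, -1.8]
grip_width: 0.644
finger_force: 37.4
```

```bash
python3 g.py .6318,-.0196,.09,-10.9,0,7
```

```text
t 47.4 p [ 0.5957 -0.029   0.1711] psi -10.3 z [ 0.004  0.003 -1.   ] q [ 0.12  0.31 -0.18  1.62  0.06  1.21 -1.82] F [-0.4 -0.7 -1.8] g 0.644
13mm 0.1deg/row
0.019 -0.009 0.046 0 0 0; 0.019 -0.009 0.046 0 0 0; 0.019 -0.009 0.046 0 0 0; 0.019 -0.009 0.046 0 0 0; 0.019 -0.009 0.046 0 0 0; 0.019 -0.009 0.046 0 0 0; 0.019 -0.009 0.046 0 0 0; 0 0 0 0 0 0
```

Request:
servo_tool --commands "0.05 -0.022 0 0 0 0; 0.045 -0.021 0.02 0 0 0; 0.038 -0.020 0.05 0 0 0; 0 0 0.06 0 0 0; 0 0 0.06 0 0 0; 0 0 0.06 0 0 0; 0 0 0.06 0 0 0; 0 0 0 0 0 0"

```text
time_s: 48.4
tcp_pos: [0.6304, -0.0201, 0.0928]
eef_rot: [[0.984, -0.179, 0.003], [-0.179, -0.984, 0.003], [0.002, -0.004, -1.0]]
ft_force: [0.3, -0.7, -1.6]
grip_width: 0.646
finger_force: 37.4
```

```bash
python3 g.py .6318,-.0196,.016,-10.9,0,7
python3 - <<'E'
from bench import vision
from h import *
c=vision.camera('side');pickle.dump(c,open('s7.pkl','wb'))
crop(c['pixels'],150,140,200,150,4,'pics/s7.png')
E
```

```text
t 48.4 p [ 0.6304 -0.0201  0.0928] psi -10.3 z [ 0.003  0.003 -1.   ] q [ 0.1   0.45 -0.18  1.6   0.08  1.09 -1.85] F [ 0.3 -0.7 -1.6] g 0.646
11mm 0.1deg/row
0.001 0 0.044 0 0 0; 0.001 0 0.044 0 0 0; 0.001 0 0.044 0 0 0; 0.001 0 0.044 0 0 0; 0.001 0 0.044 0 0 0; 0.001 0 0.044 0 0 0; 0.001 0 0.044 0 0 0; 0 0 0 0 0 0
```

View pics/s7.png

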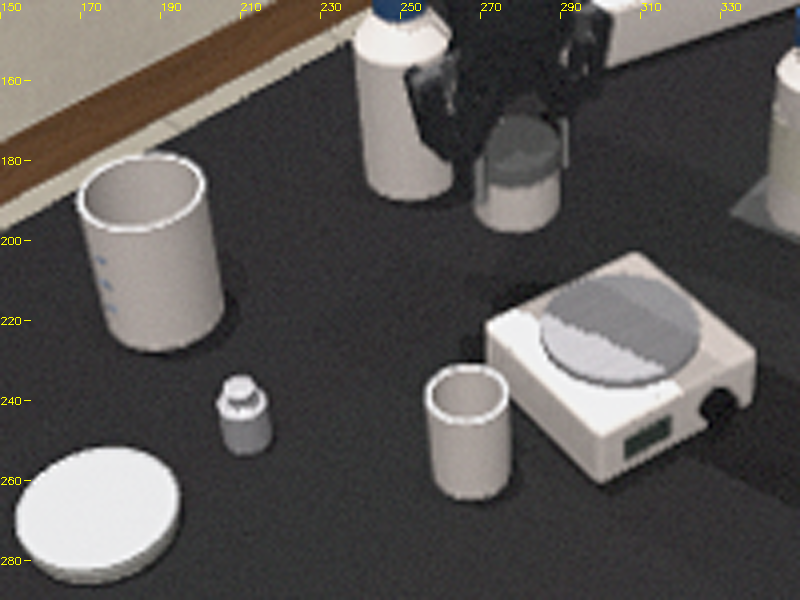

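The side view shows the beaker standing left of the stirrer at crop (468,430), and the jar held upright behind the stirrer at (518,175). I'll lower the jar and release it.

Request:
servo_tool --commands "0.001 0 0.06 0 0 0; 0.001 0 0.06 0 0 0; 0.001 0 0.06 0 0 0; 0.001 0 0.06 0 0 0; 0 0 0.043 0 0 0; 0 0 0.013 0 0 0; 0 0 0.008 0 0 0; 0 0 0.006 0 0 0"

```text
time_s: 49.45
tcp_pos: [0.6331, -0.0199, 0.0172]
eef_rot: [[0.984, -0.179, 0.006], [-0.179, -0.984, 0.003], [0.006, -0.004, -1.0]]
ft_force: [-0.7, -0.2, -1.5]
grip_width: 0.645
finger_force: 37.4
```

Request:
servo_tool --commands "0 0 0 0 0 0; 0 0 0 0 0 0; 0 0 0 0 0 0; 0 0 0 0 0 0; 0 0 -0.03 0 0 0; 0 0 -0.1 0 0 0; 0 0 -0.15 0 0 0; 0 0 -0.15 0 0 0" --claw 0.95

```text
time_s: 50.45
tcp_pos: [0.6321, -0.0202, 0.126]
eef_rot: [[0.984, -0.179, 0.006], [-0.179, -0.984, 0.003], [0.005, -0.004, -1.0]]
ft_force: [0.9, 0.2, 0.0]
grip_width: 0.949
finger_force: 0.0
```

Request:
servo_tool --commands "0 0 -0.1 0 0 0; -0.06 0 -0.12 0 0 0; -0.12 0 -0.1 0 0 0; -0.14 0 0 0 0 0; -0.14 0 0 0 0 0; -0.14 0 0 0 0 0; -0.06 0 0 0 0 0; 0 0 0 0 0 0"

```text
time_s: 51.45
tcp_pos: [0.4695, 0.009, 0.2042]
eef_rot: [[0.984, -0.179, 0.007], [-0.179, -0.984, 0.003], [0.006, -0.004, -1.0]]
ft_force: [-0.1, -0.0, 0.2]
grip_width: 0.944
finger_force: 0.0
```

Run:
```python
from bench import vision
from h import *
from g import st
st();c=vision.camera('side');pickle.dump(c,open('s8.pkl','wb'))
crop(c['pixels'],150,110,260,195,3,'pics/s8.png')
```

```text
t 51.45 p [0.4695 0.009  0.2042] psi -10.3 z [ 0.007  0.003 -1.   ] q [ 0.11  0.01 -0.23  1.89  0.    1.23 -1.87] F [-0.1 -0.   0.2] g 0.944
```

View pics/s8.png

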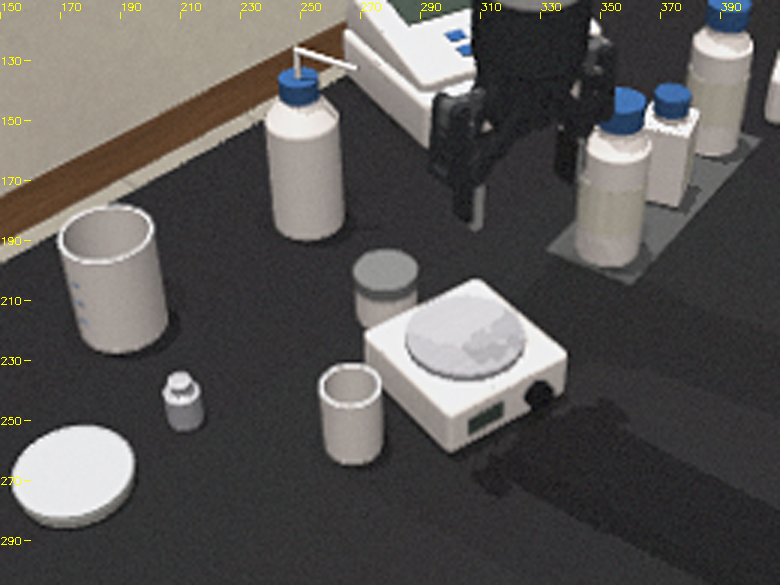

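All three stand upright in this side view: jar lid centre at (386,271), beaker rim at (350,386), and the square bottle between the round ones. I'll check the numbers from the pixels, then hand in.

Run:
```python
from h import *
c=pickle.load(open('s8.pkl','rb'));P=(np.array([(386,271),(350,386)],float)+.5)/3-.5+[150,110]
th=-.1907
for b in onz(c,P,np.array([.05,.064])):
    d=b[:2]-[.52035,.001775];print(b,d@[np.cos(th),np.sin(th)],d@[-np.sin(th),np.cos(th)])
```

```text
[ 0.6293 -0.0153  0.05  ] 0.1102114341275029 0.003885603242623933
[0.5417 0.1147 0.064 ] -0.0004415476763890348 0.1149246847315644
```

All within tolerance.

```bash
python3 -c "
from bench import robot
print(robot.close_job())"
```

```text
the job is handed in; nothing more can be done
None
```

I handed the job in at about 51.5 s: the square bottle, beaker and jar are all standing in place and within tolerance by my own camera measurements. `close_job` returned no verdict.

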